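Restock the first-aid rack at the toll lane

ROBOT

A 6-joint arm with a two-finger parallel gripper is mounted at the origin on the work surface. World frame = base frame: x ahead of the robot, y to its left, z up, the work surface at z = 0. Lengths are in mm, angles in rad, forces in N, time in s.
With the tool pointing down it reaches from about 275 to 1000 mm from the base axis. Payload 8.4 kg.
Tool frame: the origin (TCP) lies on the centre line of the jaws, within the pads' length; the fingertips stand 22 mm ahead of it and the grasp point (between the pads) lies 3 mm ahead of it; z points along the fingers, x is the direction in which the jaws open and shut, and the axes are right-handed (so a half turn about z gives the same grasp; the last joint's range is limited). The gripper opens to 85 mm and grips with 20 to 120 N. Pads are 22 mm wide; open, the fingers measure 114 mm over their backs; the gripper's body (76 mm by 85 mm) begins 54 mm behind the grasp point. The pads swing forward as they close: fully open they stand 13 mm farther back than shut.
Start: joints at [1.238, 0.353, 1.633, -0, 1.155, -0.002], TCP at [202.998, 591.117, 253.281] pointing down, gripper open.
Joint ranges: [-2.63, 2.63], [-0.92, 2.1], [0.06, 2.66], [-1.3, 4.44], [0, 2.69], [-3.02, 3.02]. Speed limits (rad/s): [2.22, 2.22, 2.79, 3.14, 3.14, 3.14].

INTERFACE

Orientations are given as [roll, pitch, yaw] about the fixed x, y, z axes, in that order (R = Rz(yaw) Ry(pitch) Rx(roll)).
In Python, from rig import status, viewer, job gives the robot as it stands.
- The arm moves only by the tool send_rows, never from a script. Its argument "plan" is a list of rows, each a list of 3 entries, a list of its own where there are three numbers: the shift along the tool's x, y, z in m, then the turn, a rotation vector about the tool's x, y, z in rad, then the opening, from -1 (shut) to 1 (fully open). In form: [[[x, y, z], [rx, ry, rz], jaw], ...]. A call has exactly 5 rows; each row is the pose to reach, as a shift and turn from the pose measured when the call began, along the tool's axes at that moment; what a row does not reach only later rows make up. A row lasts 1/12 s, in which the tool goes at most 41.7 mm and 7.16 degrees, less where a joint would pass 70% of its speed; a pose out of reach is approached as far as the arm can. A call with a gripper value outside its range is refused whole. The fingers move at their own pace and stop on an object; "squeeze" is the grip in N (left out, the last holds). Time passes only in rows, so rows that repeat a pose let the fingers close, or fill a call up. It gives the time, the measured TCP pose, the force and the opening at its end, in the units of the state.
- status.sense(): the state, without advancing time (a new reading comes with each control period).
- viewer.grab_frame(name): name is "side" or "top" or "wrist"; returns the picture (420x560x3 uint8, red, green, blue); there is no depth.
- viewer.camera_params(name): a dict with "intrinsics" (3x3 intrinsics, pixels), "xyz" and "orientation" of the camera in the world. Camera axes: x right, y down, z forward; pixel columns grow to the right and rows downward; lengths in mm; the calibration is good to about 2 mm. A picture is of the moment at which its call begins: read the wrist's pose just before it. camera_params takes no time and is no camera call; for the wrist camera it gives the pose at the moment of the call.
- job.sign_off(): hands the job in, once; it reports no verdict.
Trained networks look in the newest picture that a camera, given by its name, has taken for a name from the list of things; names that differ only in an ending like _2 or _b are one class to them, and where a whole thing is asked for, a point or a joint stands for the part that bears it (a point fixed in the world has none). Each returns a list of dicts, best first, with "p" (0 to 1); they miss things now and then, are a little off and sometimes report something else, mostly with a low value. They report only what shows in the picture. A call takes as long as a camera call. They do not tell look-alikes from the thing itself.
- viewer.cut_out(label, camera): "mask" (420x560 bool, what is visible of it) and "extent" ([left, top, width, height] in pixels, round what is visible of it).
The state is a dict: "clock": time; "qpos": joint angles; "qvel": joint speeds; "joint_efforts": joint torques, N m; "eef_pos": TCP position; "tcp_rot": TCP orientation; "contact_force": force on the tool from outside, world axes, zero at the start; "wrist_torque": the same for the moment, N m; "opening": opening from 0.0 (shut) to 1.0 (fully open).
Only numpy, scipy, OpenCV 4.12 (cv2) and the standard library are available. Lean on these libraries where they do the work, as an engineer would, in place of code of your own. Each camera call takes 0.05 s, during which the arm holds its last target.

TASK

The blue first-aid cassette belongs in the tipped rack right beside the red one, on the red one's side towards the yellow-and-black striped end plate. First push the packed row apart there to make room, without lifting the row's cassettes out; then fetch the blue cassette from the white tray and lower it in, not dropping it, until it stands fully home. Finally push the whole row together against the striped end plate so that no gaps are left, leave every cassette standing square in the rack, let go, and do not disturb the other things on the table.

Things in the scene. Friction and masses are not known exactly. Their poses are not given: they have to be found in the camera images.
- rack: Fixed aluminium rack tipped 0.49 rad towards the robot. Origin on the table under the row's middle; level frame: y along the row towards the striped end plate, x away from the robot, z up. Row floor's normal (out of the rack): (-0.471, 0, 0.882) here. Row 250 mm long (y -125 plain to +125 striped): six cassettes and 10 mm over. End plates 10 mm thick, 60 mm high along the normal.
- row_floor (a point): Row floor's middle, 40 mm above the table, axes of rack. A cassette home against the robot-side lip has its origin on the level line through this point along y. Measured up the sloping floor from here, the robot-side lip (28 mm high, 5 thick) has its inner face at -29.5 mm, the far lip (12 mm high) at +37 mm: 8 mm of play.
- red_cassette: White box with red labels, 58 x 40 x 90 mm (own x, y, z), 0.14 to 0.28 kg. Origin: centre of underside; z along its height. In the rack it leans 0.49 rad towards the robot, y along the row, and slides along it easily (polished rack, under 1 N each). The top 60 mm of its two faces 58 mm apart can be gripped. Stands in any of the three middle places of the row of five.
- green_cassette: Row cassette, green labels on top and sides, otherwise the same as red_cassette (58 x 40 x 90 mm, same origin and axes). It stands in any of the three middle places.
- orange_cassette: Row cassette, orange labels on top and sides, otherwise the same as red_cassette (58 x 40 x 90 mm, same origin and axes). It stands in any of the three middle places.
- grey_cassette: Row cassette, grey labels on top and sides, otherwise the same as red_cassette (58 x 40 x 90 mm, same origin and axes). It is always the one nearest the plain end plate.
- black_cassette: Row cassette, black labels on top and sides, otherwise the same as red_cassette (58 x 40 x 90 mm, same origin and axes). It is always the one nearest the striped end plate. The five start packed together, with part of the 50 mm spare length free at each end.
- blue_cassette: The spare: blue labels, same 58 x 40 x 90 mm box, origin and axes as red_cassette, 0.14 to 0.28 kg. It stands upright in the white tray with any yaw up to 0.7 rad. It may go into the rack either way round (half a turn about its height makes no difference).
- tray: Fixed white plastic tray 200 x 250 x 30 mm (x, y, z), walls and floor 5 mm thick, origin under its centre on the table. The spare stands in the half towards the rack (+y).
- dressing_box: Bystander: paper carton 90 x 60 x 30 mm lying in the tray, origin under its centre.
- tape_roll: Bystander: paper tape roll, 52 mm across, 22 mm high, lying flat in the tray, origin under its centre.
- bottle: Bystander: bottle 54 mm across, 130 mm tall, red cap, standing beyond the row and tray; origin under its centre.
- torch: Bystander: black and yellow torch 165 mm long, 44 mm high, lying; origin under its middle.
- radio: Bystander: black hand radio 130 x 55 x 32 mm with a 90 mm aerial, lying beyond the row; origin under the case's centre.
- glove_box: Bystander: blue carton 120 x 230 x 65 mm, origin under its centre.
There are look-alikes about, which are no part of the job. Leave any purple look-alike of the black_cassette alone.

How it is judged (in metres and radians):
On the way, in this order (a step that is already met when the one before it is completed fails the run):
1. The row is pushed apart: more than 41 mm clear between the red cassette and its neighbour on the striped-end side, with the blue one still in the tray ((y of grey_cassette in the frame of red_cassette below 0 m or y of grey_cassette in the frame of red_cassette above 0.081 m) and (y of green_cassette in the frame of red_cassette below 0 m or y of green_cassette in the frame of red_cassette above 0.081 m) and (y of orange_cassette in the frame of red_cassette below 0 m or y of orange_cassette in the frame of red_cassette above 0.081 m) and (y of black_cassette in the frame of red_cassette below 0 m or y of black_cassette in the frame of red_cassette above 0.081 m) and distance of blue_cassette from where it was at the start of the episode below 0.05 m), for 0.2 s.
2. The blue cassette is lifted out of the tray (height (world z) of blue_cassette above 0.04 m), for 0.1 s.
3. The blue cassette stands home in the row, next to the red one on its striped-end side (z of blue_cassette in the frame of row_floor between -0.006 and 0.008 m and x of blue_cassette in the frame of row_floor between -0.008 and 0.012 m and angle between the y axis of blue_cassette and the y axis of row_floor, either way round below 0.12 rad and angle between blue_cassette's own z axis and vertical between 0.39 and 0.59 rad and y of blue_cassette in the frame of red_cassette between 0.035 and 0.055 m), for 0.2 s.
At the end, for the whole second after the job is handed in: All six cassettes stand home and square on the row floor (within 8 mm, 0.1 rad), blue next to red on its striped-end side (centres 35 to 46 mm apart), the row closed up against the striped end (grey one's centre under 100 mm from the row's middle; 95 when tight), all at rest (z of grey_cassette in the frame of row_floor between -0.006 and 0.008 m and x of grey_cassette in the frame of row_floor between -0.008 and 0.012 m and angle between the y axis of each of grey_cassette, green_cassette, red_cassette, orange_cassette, black_cassette, blue_cassette and the y axis of row_floor, either way round below 0.12 rad and angle between grey_cassette's own z axis and vertical between 0.39 and 0.59 rad and linear speed of each of grey_cassette, green_cassette, red_cassette, orange_cassette, black_cassette, blue_cassette below 0.02 m/s and z of green_cassette in the frame of row_floor between -0.006 and 0.008 m and x of green_cassette in the frame of row_floor between -0.008 and 0.012 m and angle between green_cassette's own z axis and vertical between 0.39 and 0.59 rad and z of red_cassette in the frame of row_floor between -0.006 and 0.008 m and x of red_cassette in the frame of row_floor between -0.008 and 0.012 m and angle between red_cassette's own z axis and vertical between 0.39 and 0.59 rad and z of orange_cassette in the frame of row_floor between -0.006 and 0.008 m and x of orange_cassette in the frame of row_floor between -0.008 and 0.012 m and angle between orange_cassette's own z axis and vertical between 0.39 and 0.59 rad and z of black_cassette in the frame of row_floor between -0.006 and 0.008 m and x of black_cassette in the frame of row_floor between -0.008 and 0.012 m and angle between black_cassette's own z axis and vertical between 0.39 and 0.59 rad and z of blue_cassette in the frame of row_floor between -0.006 and 0.008 m and x of blue_cassette in the frame of row_floor between -0.008 and 0.012 m and angle between blue_cassette's own z axis and vertical between 0.39 and 0.59 rad and y of blue_cassette in the frame of red_cassette between 0.035 and 0.046 m and y of grey_cassette in the frame of row_floor above -0.1 m); the robot touches nothing.
It fails at once if A cassette of the row is lifted more than 30 mm off the row floor (z of any of grey_cassette, green_cassette, red_cassette, orange_cassette, black_cassette in the frame of row_floor above 0.03 m).
It fails at once if The spare is dropped into the row (it falls faster than 0.6 m/s, untouched by the fingers, over the rack) (horizontal distance between blue_cassette and row_floor below 0.17 m and linear speed of blue_cassette above 0.6 m/s and contact force between blue_cassette and the fingers below 0.05 N).
It fails at once if A bystander is shifted more than 30 mm (distance of any of bottle, torch, glove_box, radio, dressing_box, tape_roll from where it was at the start of the episode above 0.03 m).
It also fails if it takes over 67 s, if anything falls off the work surface, if the arm or the gripper's body presses on something with over 40 N, if the wrist force passes 120 N, or if a joint passes its speed limit or range.

## Working session

There is one attempt and no reset: what is moved stays moved. The work goes in short steps, Python scripts to look and compute and a tool call to move; the robot and the scene stay as the last step left them, time stands still between calls to the robot, and variables do not carry over. Pictures are saved under pics/ and viewed, and the job is handed in when it is done.

Besides the shell and the picture viewer there is one more tool, called after ">>>" by a JSON object that holds its "method" and its "body", one argument or row to a line. send_rows: Moves the arm, as the interface text tells. Its arguments: {"type":"object","properties":{"plan":{"type":"array"},"squeeze":{"type":"number"}},"required":["plan"]}

```bash
ls; mkdir -p pics; python3 - <<'E'
from rig import status, viewer, job
import cv2
print(status.sense())
for n in ("side","top","wrist"):
    p=viewer.camera_params(n); print(n,p)
    im=viewer.grab_frame(n); cv2.imwrite(f"pics/{n}0.png",im[:,:,::-1])
E
```

```text
pics
{'clock': 0.0, 'qpos': array([ 1.23760077e+00,  3.53655198e-01,  1.63414630e+00, -4.17663608e-06,
        1.15519977e+00, -2.41845456e-03]), 'qvel': array([-0.0004219 , -0.00093313,  0.00163441, -0.00059397,  0.00034306,
        0.00198369]), 'joint_efforts': array([ 1.18035641e-03, -6.05254340e+01, -3.42077994e+01,  2.35677890e-04,
        9.04762361e-03,  7.64997367e-06]), 'eef_pos': array([202.85027628, 590.6868341 , 252.55205195]), 'tcp_rot': array([3.14159224e+00, 1.40862329e-03, 1.24002091e+00]), 'contact_force': array([0.47213243, 0.12681754, 0.31442223]), 'wrist_torque': array([-0.00296505, -0.00673484,  0.03010511]), 'opening': 0.9992115033892564}
side {'intrinsics': array([[461.46388103,   0.        , 291.27280947],
       [  0.        , 461.46388103, 220.27022964],
       [  0.        ,   0.        ,   1.        ]]), 'xyz': array([449.77311463, 859.27592306, 816.83756903]), 'orientation': array([-2.27031631,  0.01758328, -3.02327925])}
top {'intrinsics': array([[406.28402004,   0.        , 280.68454473],
       [  0.        , 406.28402004, 205.50652465],
       [  0.        ,   0.        ,   1.        ]]), 'xyz': array([ 441.95932868,   -9.26497344, 1021.22092708]), 'orientation': array([-3.03939218, -0.01335879, -1.58389309])}
wrist {'intrinsics': array([[340.62769311,   0.        , 279.99609684],
       [  0.        , 340.62769311, 206.74941493],
       [  0.        ,   0.        ,   1.        ]]), 'xyz': array([129.68449668, 617.344503  , 373.89123571]), 'orientation': array([2.83579012e+00, 1.43558124e-03, 1.24112449e+00])}
```

View pics/side0.png

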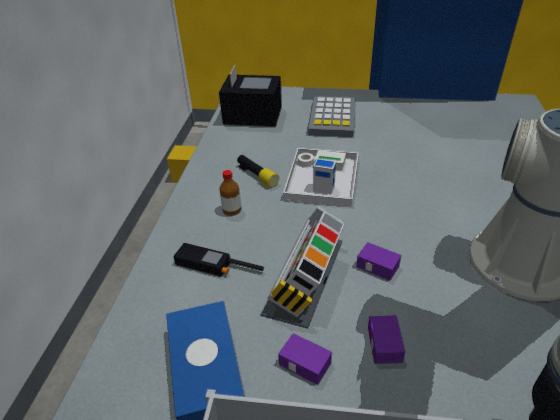

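View pics/top0.png

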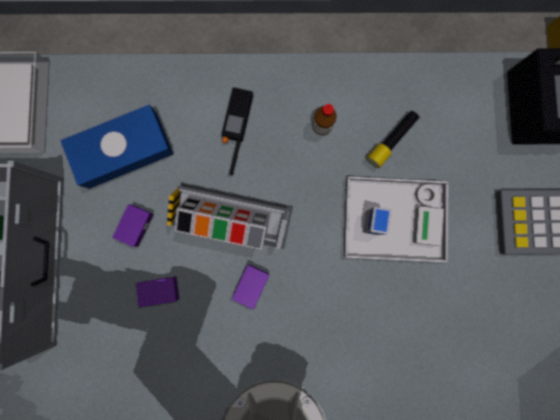

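View pics/wrist0.png

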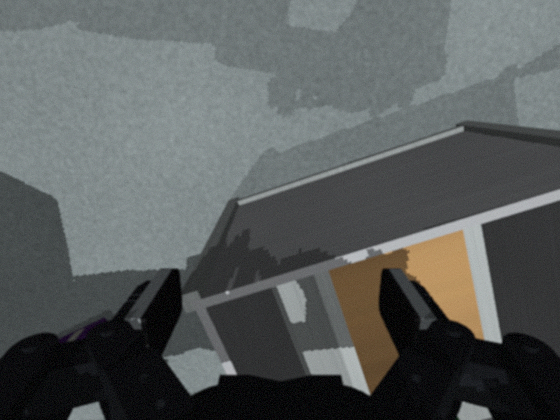

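The side view shows the tipped rack at about (310,262) and the white tray at (322,175). In the top view (left is +y), the striped plate is at (172,207). From there the row runs black (184,220), orange (202,226), green (220,230), red (238,233) and grey (257,236). Blue is in the tray at (380,220), and purple look-alikes lie at (132,225), (157,292) and (250,286). Blue therefore goes between red and green. Next I'll get enlarged crops and masks.

```bash
cat > h.py <<'E'
import numpy as np, cv2
from scipy.spatial.transform import Rotation as R
from scipy.optimize import least_squares
from rig import status, viewer, job
def cam(n):
    p=viewer.camera_params(n)
    return dict(K=np.array(p["intrinsics"]),t=np.array(p["xyz"]),R=R.from_euler('xyz',p["orientation"]).as_matrix())
def proj(c,P):
    q=(np.atleast_2d(P)-c['t'])@c['R']
    u=q@c['K'].T
    return u[:,:2]/u[:,2:]
def ray(c,uv):
    d=c['R']@np.linalg.inv(c['K'])@np.array([*uv,1.]); return c['t'],d/np.linalg.norm(d)
def onz(c,uv,z):
    o,d=ray(c,uv); return o+d*(z-o[2])/d[2]
def crop(im,x0,y0,w,h,f,name,gridstep=10):
    a=cv2.resize(im[y0:y0+h,x0:x0+w,::-1],None,fx=f,fy=f,interpolation=cv2.INTER_CUBIC)
    for g in range(0,w,gridstep): cv2.putText(a,str(x0+g),(g*f,8),0,0.3,(0,255,255),1)
    for g in range(0,h,gridstep): cv2.putText(a,str(y0+g),(0,g*f+4),0,0.3,(0,255,255),1)
    cv2.imwrite(name,a)
E
python3 - <<'E'
from h import *
for n in ("top","side"):
    im=viewer.grab_frame(n)
    np.save(f"{n}.npy",im)
    for l in ["grey_cassette","red_cassette","green_cassette","orange_cassette","black_cassette","blue_cassette","rack","tray"]:
        r=viewer.cut_out(l,n)
        print(n,l,[(round(d['p'],2),d['extent']) for d in r[:3]])
        if r: np.save(f"m_{n}_{l}.npy",r[0]['mask'])
im=np.load("top.npy"); crop(im,150,170,150,100,5,"pics/t1.png"); crop(im,335,165,125,105,6,"pics/t2.png")
im=np.load("side.npy"); crop(im,255,200,110,130,4,"pics/s1.png"); crop(im,275,135,95,80,6,"pics/s2.png")
E
```

```text
top grey_cassette [(0.79, [243.7, 209.2, 28.5, 39.7])]
top red_cassette [(0.6, [230.8, 204.4, 26.4, 39.2])]
top green_cassette [(0.79, [210.1, 201.6, 25.4, 40.1])]
top orange_cassette [(0.75, [195.3, 199.3, 23.5, 39.5])]
top black_cassette [(0.95, [172.6, 193.3, 30.5, 40.1]), (0.69, [111.7, 202.1, 40.7, 45.0]), (0.64, [234.9, 264.6, 36.5, 42.7])]
top blue_cassette [(0.84, [364.3, 206.4, 28.2, 26.9])]
top rack [(0.9, [168.4, 180.0, 126.8, 69.7]), (0.53, [308.8, 105.9, 29.8, 28.5])]
top tray [(0.65, [341.0, 176.5, 106.4, 85.0]), (0.47, [165.7, 185.6, 127.9, 64.1])]
side grey_cassette [(0.79, [304.9, 209.7, 40.9, 28.7]), (0.39, [262.3, 207.7, 81.4, 120.6])]
side red_cassette [(0.68, [301.5, 221.3, 36.7, 30.3])]
side green_cassette [(0.77, [297.0, 232.8, 37.9, 27.0])]
side orange_cassette [(0.56, [291.3, 244.6, 40.6, 23.6])]
side black_cassette [(0.92, [284.3, 256.8, 40.2, 39.3]), (0.92, [355.0, 247.0, 45.9, 37.5]), (0.76, [366.5, 314.2, 37.4, 47.5])]
side blue_cassette [(0.95, [312.9, 160.0, 24.3, 37.4])]
side rack [(0.78, [259.7, 206.1, 78.7, 122.7])]
side tray [(0.79, [283.3, 146.3, 74.8, 58.5])]
```

View pics/t1.png

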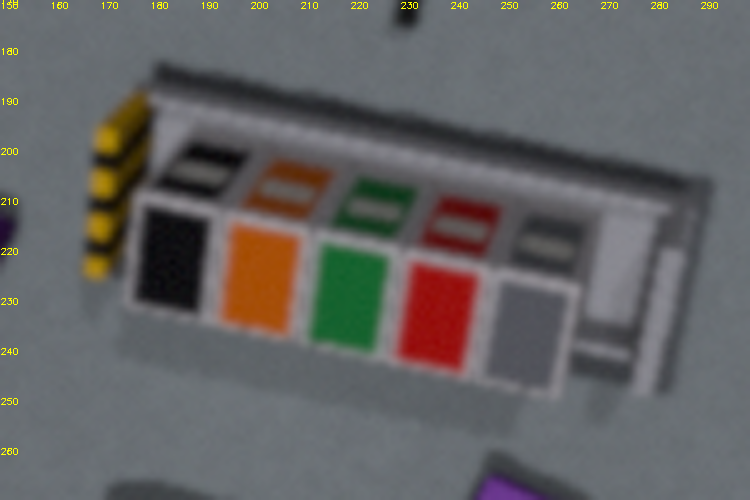

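View pics/t2.png

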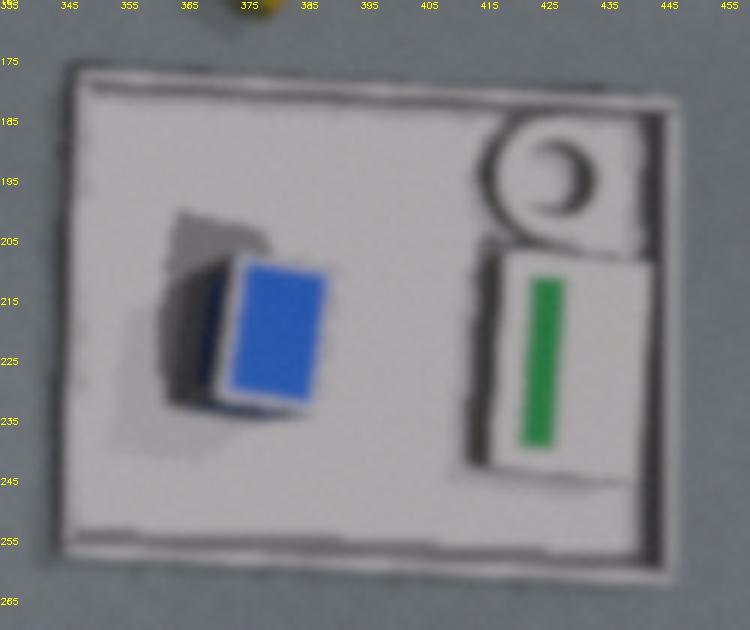

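View pics/s1.png

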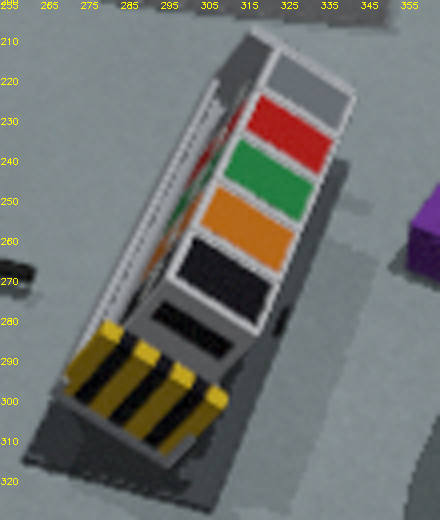

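View pics/s2.png

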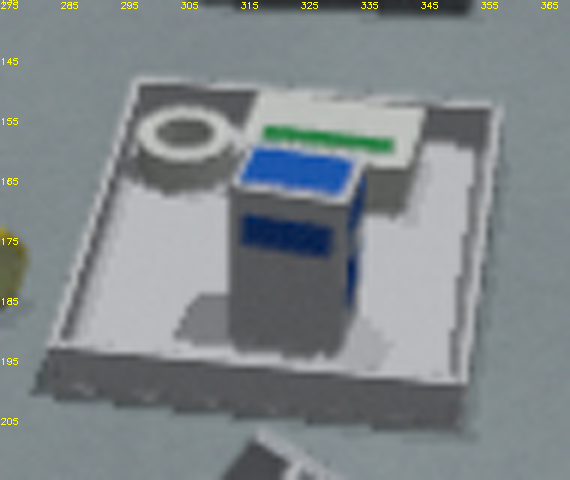

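```bash
cat > fit.py <<'E'
from h import *
TH=0.49; c,s=np.cos(TH),np.sin(TH)
ex=np.array([c,0,s]); ey=np.array([0,1,0]); ez=np.array([-s,0,c]) # rack-level frame
# level frame x away; cassette x up slope
def Rz(a): return R.from_euler('z',a).as_matrix()
def pt(p,l,off=0):  # p=x,y,yaw of rack-ish ; l local (slope coords)
    loc=l[0]*ex+(l[1]+off)*ey+l[2]*ez+np.array([0,0,40.])
    return np.array([p[0],p[1],0])+Rz(p[2])@loc
E
python3 - <<'E'
from fit import *
T,S=cam("top"),cam("side")
obs=[(T,(175.2,231.2),(-29,100,90)),(T,(177.2,208.4),(29,100,90)),(T,(265.4,225.8),(29,-100,90)),(T,(261.8,249.4),(-29,-100,90)),
(S,(343,223.4),(-29,-100,90)),(S,(322.2,211.4),(29,-100,90)),(S,(319.2,282.7),(-29,100,90)),(S,(298.4,271),(29,100,90))]
f=lambda p:np.concatenate([proj(c,pt(p,l))[0]-np.array(uv) for c,uv,l in obs])
r=least_squares(f,[400,200,0]); p=r.x
print(p,np.round(r.fun.reshape(-1,2),1))
fz=lambda q:np.concatenate([proj(c,pt(q[:3],l)+[0,0,q[3]])[0]-np.array(uv) for c,uv,l in obs])
r2=least_squares(fz,[400,200,0,0]); print(r2.x,np.round(r2.fun.reshape(-1,2),1))
# end plates overlay for several s (rack centre offset relative row centre)
for n,C in(("top",T),("side",S)):
    im=np.load(f"{n}.npy")[:,:,::-1].copy()
    f4=5; x0,y0,w,h=(150,165,150,105) if n=="top" else (250,195,120,140)
    if n=="side": f4=4
    a=cv2.resize(im[y0:y0+h,x0:x0+w],None,fx=f4,fy=f4,interpolation=cv2.INTER_CUBIC)
    def ln(L,col,off=0):
        q=np.array([proj(C,pt(p,l,off))[0] for l in L]); q=((q+.5-[x0,y0])*f4-.5).round().astype(int)
        cv2.polylines(a,[q],True,col,1)
    for k in range(5):
        y=-80+40*k; ln([(-29,y-20,90),(29,y-20,90),(29,y+20,90),(-29,y+20,90)],(255,255,0))
    for off in (0,10,):
        col=(0,255,0) if off==0 else (255,0,255)
        for yy in(-125,-135,125,135): ln([(-29.5,yy,0),(37,yy,0),(37,yy,60),(-29.5,yy,60)],col,off)
    cv2.imwrite(f"pics/ov_{n}.png",a)
E
```

```text
[ 5.25112292e+02  1.05015568e+02 -2.02744785e-01] [[-0.9  0.8]
 [-1.   0.2]
 [ 0.6  0.1]
 [ 0.  -0.5]
 [ 0.1 -0.1]
 [ 0.3 -1. ]
 [ 1.1  1. ]
 [-1.9 -2. ]]
[ 5.25197701e+02  1.04414932e+02 -2.02985135e-01 -2.37322200e+00] [[-0.4  0.8]
 [-0.4  0.2]
 [ 0.9  0.1]
 [ 0.3 -0.5]
 [ 0.   0.5]
 [ 0.3 -0.4]
 [ 1.   1.6]
 [-2.  -1.4]]
```

View pics/ov_top.png

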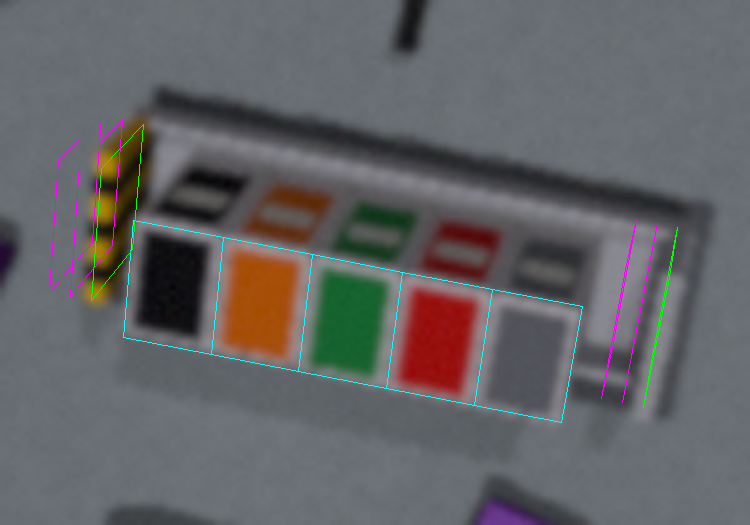

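View pics/ov_side.png

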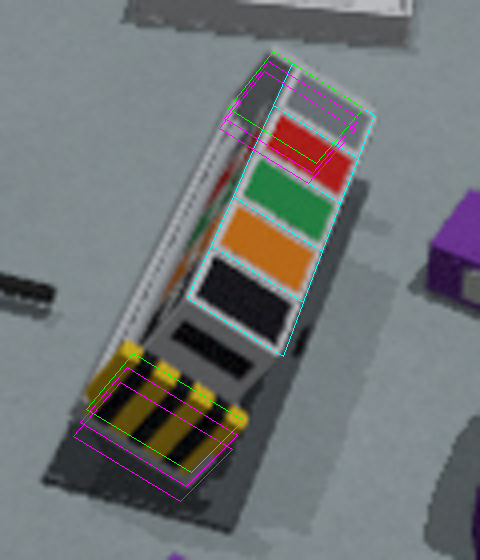

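```bash
cat >> fit.py <<'E'
P=np.array([525.1,105.0,-0.2027])
def row_R(p=P):
    return Rz(p[2])@np.array([ex,-ey,-ez]).T
def row_grasp(y,z,x=0,p=P): return pt(p,(x,y,z))
def mv(grasp,Rt):
    s_=status.sense(); R0=R.from_euler('xyz',s_['tcp_rot']).as_matrix(); t0=s_['eef_pos']
    tcp=np.array(grasp)-3*Rt[:,2]
    d=R0.T@(tcp-t0); rv=R.from_matrix(R0.T@Rt).as_rotvec()
    print("shift m",np.round(d/1000,4),"turn",np.round(rv,3),"|",round(s_['clock'],2),np.round(t0,1),np.round(s_['contact_force'],1),round(s_['opening'],3))
E
python3 - <<'E'
from fit import *
mv([450,300,300],row_R()); mv(row_grasp(0,190),row_R())
E
```

```text
shift m [-0.1953  0.3268 -0.0494] turn [-0.353  0.401  1.412] | 1.05 [203.  591.1 253.3] [-0.1  0.4  0.2] 0.998
shift m [-0.3667  0.3725  0.043 ] turn [-0.353  0.401  1.412] | 1.05 [203.  591.1 253.3] [-0.1  0.4  0.2] 0.998
```

>>> {"method": "send_rows", "body": {
  "plan": [
    [[-0.04,0.07,-0.03],[-0.03,0.03,0.12],1],
    [[-0.08,0.13,-0.05],[-0.06,0.06,0.24],1],
    [[-0.12,0.2,-0.05],[-0.09,0.1,0.35],1],
    [[-0.16,0.26,-0.05],[-0.12,0.13,0.46],1],
    [[-0.195,0.327,-0.049],[-0.14,0.16,0.56],1]
  ]
}}

```text
clock: 1.47
eef_pos: [334.1, 434.0, 293.3]
tcp_rot: [3.051, -0.193, 0.682]
contact_force: [1.3, 0.6, -0.4]
opening: 1.0
```

```bash
python3 - <<'E'
from fit import *
mv(row_grasp(-20,200),row_R()); print(status.sense()['qpos'])
E
```

```text
shift m [-0.1468  0.3091  0.075 ] turn [-0.213  0.239  0.846] | 1.47 [334.1 434.  293.3] [ 1.3  0.6 -0.4] 1.0
[ 0.99682929  0.11821726  1.86419391 -0.17183367  1.00989978  0.40451652]
```

>>> {"method": "send_rows", "body": {
  "plan": [
    [[-0.147,0.309,0.075],[-0.213,0.239,0.846],1],
    [[-0.147,0.309,0.075],[-0.213,0.239,0.846],1],
    [[-0.147,0.309,0.075],[-0.213,0.239,0.846],1],
    [[-0.147,0.309,0.075],[-0.213,0.239,0.846],1],
    [[-0.147,0.309,0.075],[-0.213,0.239,0.846],1]
  ]
}}

```text
clock: 1.88
eef_pos: [389.0, 237.5, 248.9]
tcp_rot: [3.083, -0.408, 0.085]
contact_force: [0.7, -0.1, 0.4]
opening: 1.0
```

```bash
python3 - <<'E'
from fit import *
mv(row_grasp(-20,200),row_R()); print(status.sense()['qpos'])
E
```

```text
shift m [0.013  0.1332 0.046 ] turn [-0.067  0.074  0.261] | 1.88 [389.  237.5 248.9] [ 0.7 -0.1  0.4] 1.0
[ 0.75111007 -0.04241075  2.1905538  -0.44046296  0.75139122  0.96631926]
```

>>> {"method": "send_rows", "body": {
  "plan": [
    [[0.013,0.133,0.046],[-0.067,0.074,0.261],1],
    [[0.013,0.133,0.046],[-0.067,0.074,0.261],1],
    [[0.013,0.133,0.046],[-0.067,0.074,0.261],1],
    [[0.013,0.133,0.046],[-0.067,0.074,0.261],1],
    [[0.013,0.133,0.046],[-0.067,0.074,0.261],1]
  ]
}}

```text
clock: 2.3
eef_pos: [426.8, 101.6, 218.1]
tcp_rot: [3.139, -0.489, -0.205]
contact_force: [0.3, -0.0, -0.8]
opening: 1.003
```

```bash
python3 - <<'E'
from fit import *
mv(row_grasp(0,130),row_R()); print(status.sense()['qpos'])
C=cam("wrist")
im=viewer.grab_frame("wrist"); np.save("w1.npy",im); print(C)
np.savez("w1cam.npz",**C)
a=im[:,:,::-1].copy()
for k in range(5):
    y=-80+40*k
    q=np.array([proj(C,pt(P,l))[0] for l in [(-29,y-20,90),(29,y-20,90),(29,y+20,90),(-29,y+20,90)]]).round().astype(int)
    cv2.polylines(a,[q],True,(255,255,0),1)
for yy in (-125,125):
    q=np.array([proj(C,pt(P,l,-4))[0] for l in [(-29.5,yy,60),(37,yy,60),(37,yy,0),(-29.5,yy,0)]]).round().astype(int)
    cv2.polylines(a,[q],True,(0,255,0),1)
cv2.imwrite("pics/w1.png",a)
E
```

```text
shift m [ 0.0006 -0.0234  0.0691] turn [ 0.004  0.001 -0.002] | 2.3 [426.8 101.6 218.1] [ 0.3 -0.  -0.8] 1.003
[ 0.43962308 -0.0606075   2.32166607 -0.57125893  0.55392898  1.08653529]
{'K': array([[340.62769311,   0.        , 279.99609684],
       [  0.        , 340.62769311, 206.74941493],
       [  0.        ,   0.        ,   1.        ]]), 't': array([386.53152231, 190.12691909, 325.07414813]), 'R': array([[ 0.8641579 , -0.3324822 ,  0.37773896],
       [-0.17853154, -0.90437647, -0.38759475],
       [ 0.47048658,  0.26750474, -0.84088263]])}
```

View pics/w1.png

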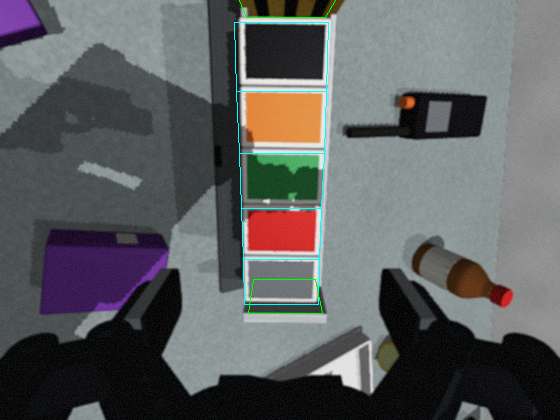

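The wrist view shows the row, with the fitted outlines matching to within about 1 mm: black (283,52), orange (283,118), green (283,178), red (281,232), grey (281,281). The purple boxes lie well outside the rack. I'll go down on green.

>>> {"method": "send_rows", "body": {
  "plan": [
    [[0.001,-0.0234,0.03],[0,0,0],1],
    [[0.001,-0.0234,0.07],[0,0,0],1],
    [[0.001,-0.0234,0.1],[0,0,0],1],
    [[0.001,-0.0234,0.129],[0,0,0],1],
    [[0.001,-0.0234,0.129],[0,0,0],1]
  ],
  "squeeze": 25
}}

```text
clock: 2.77
eef_pos: [492.6, 113.8, 101.4]
tcp_rot: [3.137, -0.486, -0.203]
contact_force: [-0.9, -0.5, -1.2]
opening: 1.002
```

>>> {"method": "send_rows", "body": {
  "plan": [
    [[0,0,0],[0,0,0],-1],
    [[0,0,0],[0,0,0],-1],
    [[0,0,0],[0,0,0],-1],
    [[0,0,0],[0,0,0],-1],
    [[0,0,0],[0,0,0],-1]
  ]
}}

```text
clock: 3.18
eef_pos: [493.3, 114.5, 103.4]
tcp_rot: [3.14, -0.489, -0.203]
contact_force: [2.5, -0.2, 1.3]
opening: 0.677
```

```bash
python3 - <<'E'
from fit import *
mv(row_grasp(0,70),row_R())
crop(viewer.grab_frame("top"),150,170,150,100,5,"pics/t3.png")
im=viewer.grab_frame("wrist"); cv2.imwrite("pics/w2.png",im[:,:,::-1])
E
```

```text
shift m [-0.0007  0.003  -0.0015] turn [ 0.002  0.001 -0.001] | 3.18 [493.3 114.5 103.4] [ 2.5 -0.2  1.3] 0.677
```

View pics/w2.png

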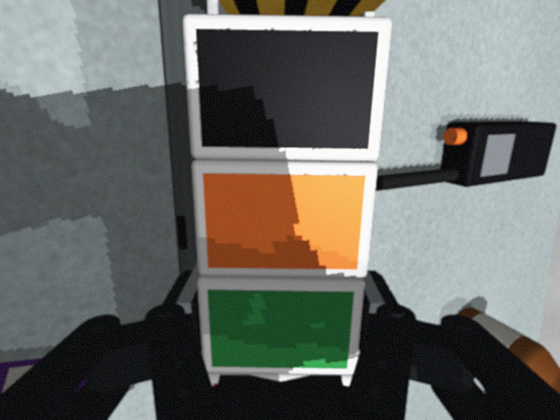

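Green is gripped: the pads are on both sides of it at (190,330) and (370,330), and the opening is 0.677, about 58 mm. Now I'll push green, orange and black towards the stripes.

>>> {"method": "send_rows", "body": {
  "plan": [
    [[0,-0.004,0],[0,0,0],-1],
    [[0,-0.008,0],[0,0,0],-1],
    [[0,-0.011,0],[0,0,0],-1],
    [[0,-0.014,0],[0,0,0],-1],
    [[0,-0.015,0],[0,0,0],-1]
  ]
}}

```text
clock: 3.7
eef_pos: [496.7, 129.4, 103.2]
tcp_rot: [3.139, -0.489, -0.203]
contact_force: [2.0, -5.0, 2.1]
opening: 0.677
```

>>> {"method": "send_rows", "body": {
  "plan": [
    [[0,-0.002,0],[0,0,0],-1],
    [[0,-0.004,0],[0,0,0],-1],
    [[0,-0.005,0],[0,0,0],-1],
    [[0,-0.005,0],[0,0,0],-1],
    [[0,-0.005,0],[0,0,0],-1]
  ]
}}

```text
clock: 4.12
eef_pos: [497.6, 133.2, 103.2]
tcp_rot: [3.136, -0.489, -0.203]
contact_force: [0.9, -9.0, 4.8]
opening: 0.676
```

```bash
python3 - <<'E'
from fit import *
mv(row_grasp(0,70),row_R())
im=viewer.grab_frame("wrist"); cv2.imwrite("pics/w3.png",im[:,:,::-1])
E
```

```text
shift m [-0.001   0.022  -0.0017] turn [ 0.006  0.001 -0.   ] | 4.12 [497.6 133.2 103.2] [ 0.9 -9.   4.8] 0.676
```

View pics/w3.png

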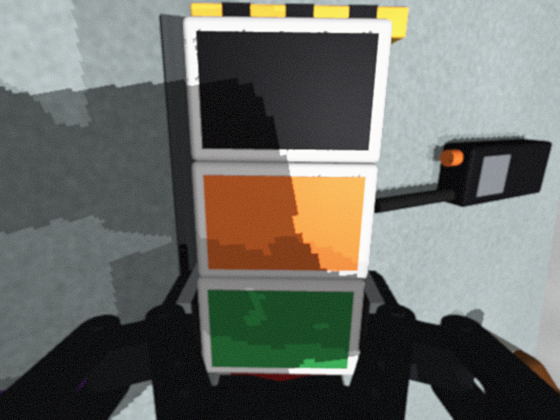

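>>> {"method": "send_rows", "body": {
  "plan": [
    [[0,-0.002,0],[0,0,0],-1],
    [[0,-0.003,0],[0,0,0],-1],
    [[0,-0.004,0],[0,0,0],-1],
    [[0,-0.004,0],[0,0,0],-1],
    [[0,-0.004,0],[0,0,0],-1]
  ]
}}

```text
clock: 4.58
eef_pos: [497.5, 133.3, 103.2]
tcp_rot: [3.128, -0.489, -0.203]
contact_force: [-1.4, -22.1, 11.1]
opening: 0.675
```

>>> {"method": "send_rows", "body": {
  "plan": [
    [[0,0.0,0],[0.01,0,0],-1],
    [[0,0.001,0],[0.01,0,0],-1],
    [[0,0.001,0],[0.01,0,0],1],
    [[0,0.001,0],[0.01,0,0],1],
    [[0,0.001,0],[0.01,0,0],1]
  ]
}}

```text
clock: 5.0
eef_pos: [497.1, 132.8, 103.1]
tcp_rot: [3.138, -0.489, -0.203]
contact_force: [-0.2, -0.4, -0.8]
opening: 1.0
```

```bash
python3 - <<'E'
from fit import *
mv(row_grasp(-40,130),row_R())
mv(row_grasp(-40,70),row_R())
E
```

```text
shift m [-0.0006  0.0618 -0.0616] turn [ 0.004  0.001 -0.   ] | 5.0 [497.1 132.8 103.1] [-0.2 -0.4 -0.8] 1.0
shift m [-0.0005  0.0616 -0.0016] turn [ 0.004  0.001 -0.   ] | 5.0 [497.1 132.8 103.1] [-0.2 -0.4 -0.8] 1.0
```

The fingers straddle the row with clearance, so I can slide straight to red.

>>> {"method": "send_rows", "body": {
  "plan": [
    [[0,0.015,-0.001],[0.004,0,0],1],
    [[0,0.03,-0.001],[0.004,0,0],1],
    [[0,0.045,-0.001],[0.004,0,0],1],
    [[0,0.0616,-0.001],[0.004,0,0],1],
    [[0,0.0616,-0.001],[0.004,0,0],1]
  ]
}}

```text
clock: 5.42
eef_pos: [482.8, 70.8, 103.7]
tcp_rot: [3.14, -0.488, -0.204]
contact_force: [-0.8, 0.4, 0.3]
opening: 1.002
```

>>> {"method": "send_rows", "body": {
  "plan": [
    [[0,0,0],[0,0,0],-1],
    [[0,0,0],[0,0,0],-1],
    [[0,0,0],[0,0,0],-1],
    [[0,0,0],[0,0,0],-1],
    [[0,0,0],[0,0,0],-1]
  ]
}}

```text
clock: 5.83
eef_pos: [483.4, 71.5, 104.0]
tcp_rot: [3.141, -0.489, -0.203]
contact_force: [-0.4, -0.2, 4.1]
opening: 0.674
```

```bash
python3 - <<'E'
from fit import *
mv(row_grasp(-40,70),row_R())
im=viewer.grab_frame("wrist"); cv2.imwrite("pics/w4.png",im[:,:,::-1])
E
```

```text
shift m [-0.     -0.0012 -0.0005] turn [ 0.001  0.001 -0.   ] | 5.83 [483.4  71.5 104. ] [-0.4 -0.2  4.1] 0.674
```

View pics/w4.png

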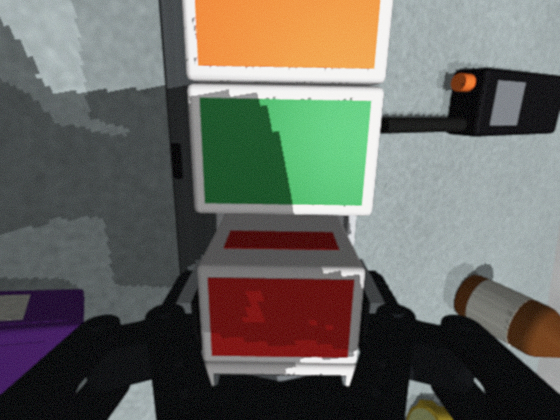

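Red (280,315) is gripped, with a gap of about 19 mm to green. I'll push red and grey towards the plain end.

>>> {"method": "send_rows", "body": {
  "plan": [
    [[0,0.005,0],[0,0,0],-1],
    [[0,0.01,0],[0,0,0],-1],
    [[0,0.015,0],[0,0,0],-1],
    [[0,0.02,0],[0,0,0],-1],
    [[0,0.024,0],[0,0,0],-1]
  ]
}}

```text
clock: 6.3
eef_pos: [478.5, 48.4, 104.1]
tcp_rot: [-3.14, -0.489, -0.203]
contact_force: [-3.4, 6.4, 7.2]
opening: 0.674
```

>>> {"method": "send_rows", "body": {
  "plan": [
    [[0,0.002,0],[0,0,0],-1],
    [[0,0.004,0],[0,0,0],-1],
    [[0,0.005,0],[0,0,0],-1],
    [[0,0.005,0],[0,0,0],-1],
    [[0,0.005,0],[0,0,0],-1]
  ]
}}

```text
clock: 6.72
eef_pos: [477.3, 43.6, 104.0]
tcp_rot: [-3.139, -0.488, -0.203]
contact_force: [-2.8, 4.2, 5.4]
opening: 0.676
```

>>> {"method": "send_rows", "body": {
  "plan": [
    [[0,0.002,0],[0,0,0],-1],
    [[0,0.003,0],[0,0,0],-1],
    [[0,0.004,0],[0,0,0],-1],
    [[0,0.004,0],[0,0,0],-1],
    [[0,0.004,0],[0,0,0],-1]
  ]
}}

```text
clock: 7.13
eef_pos: [476.7, 41.1, 104.1]
tcp_rot: [-3.136, -0.488, -0.203]
contact_force: [-3.4, 11.0, 5.2]
opening: 0.679
```

```bash
python3 - <<'E'
from fit import *
mv(row_grasp(-40,70),row_R())
im=viewer.grab_frame("wrist"); cv2.imwrite("pics/w5.png",im[:,:,::-1])
E
```

```text
shift m [ 0.0003 -0.0323  0.    ] turn [-0.006  0.002 -0.   ] | 7.13 [476.7  41.1 104.1] [-3.4 11.   5.2] 0.679
```

View pics/w5.png

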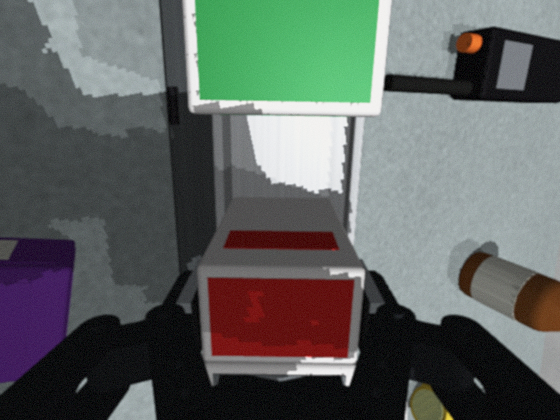

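Force has risen and the travel totals 19 + 31 = 50 mm, so both ends are reached. Between red and green the rack floor shows, rows 115–200. I'll release, rise, and measure the blue cassette.

>>> {"method": "send_rows", "body": {
  "plan": [
    [[0,-0.0005,0],[-0.005,0,0],-1],
    [[0,-0.001,0],[-0.005,0,0],-1],
    [[0,-0.001,0],[-0.005,0,0],1],
    [[0,-0.001,0],[-0.005,0,0],1],
    [[0,-0.001,0],[-0.005,0,0],1]
  ]
}}

```text
clock: 7.6
eef_pos: [476.7, 41.7, 103.9]
tcp_rot: [-3.141, -0.488, -0.203]
contact_force: [0.0, -0.6, -1.4]
opening: 0.995
```

>>> {"method": "send_rows", "body": {
  "plan": [
    [[0,0,-0.03],[0,0,0],1],
    [[0,0,-0.07],[0,0,0],1],
    [[0,0,-0.11],[0,0,0],1],
    [[0,0,-0.15],[0,0,0],1],
    [[0,0,-0.15],[0,0,0],1]
  ]
}}

```text
clock: 8.02
eef_pos: [406.0, 56.3, 237.4]
tcp_rot: [-3.14, -0.485, -0.203]
contact_force: [1.3, -0.4, 0.8]
opening: 0.999
```

```bash
python3 - <<'E'
from fit import *
im=np.load("top.npy"); 
hsv=cv2.cvtColor(im,cv2.COLOR_RGB2HSV)
m=((hsv[...,0]>100)&(hsv[...,0]<125)&(hsv[...,1]>150)&(hsv[...,2]>140)).astype(np.uint8); m[:, :350]=0;m[:,410:]=0
ct=max(cv2.findContours(m,0,2)[0],key=cv2.contourArea); 
T=cam("top")
box=cv2.boxPoints(cv2.minAreaRect(ct)); print(cv2.minAreaRect(ct))
w=np.array([onz(T,b,95) for b in box]); print(w.round(1),w.mean(0).round(1))
for i in range(2):
    d=w[i+1]-w[i]; print(np.linalg.norm(d),np.arctan2(d[1],d[0]))
S=cam("side"); 
for uv in [(316.5,159),(335.5,161.5),(333,167.3),(314.8,165)]: print(onz(S,uv,95).round(1))
im=viewer.grab_frame("top"); crop(im,150,170,150,100,5,"pics/t4.png")
print(status.sense()['eef_pos'])
E
```

```text
((380.9299621582031, 219.99000549316406), (11.7379732131958, 19.516149520874023), 8.13010311126709)
[[ 480.7 -234.9   95. ]
 [ 525.  -242.8   95. ]
 [ 520.8 -269.5   95. ]
 [ 476.6 -261.4   95. ]] [ 500.8 -252.1   95. ]
44.96447510904371 -0.17839864996209587
26.951861951567327 -1.7251984225026213
[ 523.7 -270.4   95. ]
[ 468.7 -262.2   95. ]
[ 474.3 -231.8   95. ]
[ 526.1 -238.8   95. ]
[406.33336734  56.61519479 242.63009897]
```

View pics/t4.png

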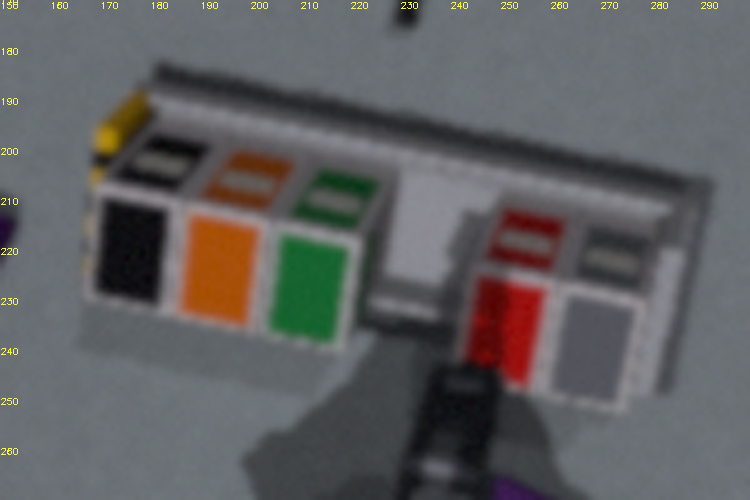

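The row is now open between red (right edge at column 243) and green (left edge at column 221). Going above the blue cassette, centred at about (500,-252) with yaw -0.18.

```bash
cat >> fit.py <<'E'
def dn_R(yaw): return R.from_euler('xyz',[np.pi,0,yaw]).as_matrix()
E
python3 - <<'E'
from fit import *
mv([490,-180,260],dn_R(-0.178))
E
```

```text
shift m [0.1243 0.2148 0.0425] turn [ 0.002 -0.493 -0.025] | 8.07 [406.3  56.6 242.6] [ 0.3 -0.5  3.4] 0.999
```

>>> {"method": "send_rows", "body": {
  "plan": [
    [[0.02,0.04,0.0],[0,-0.1,0],1],
    [[0.045,0.08,0.01],[0,-0.2,-0.01],1],
    [[0.07,0.12,0.02],[0,-0.3,-0.01],1],
    [[0.1,0.16,0.03],[0,-0.4,-0.02],1],
    [[0.124,0.2,0.042],[0.002,-0.493,-0.025],1]
  ]
}}

```text
clock: 8.48
eef_pos: [459.1, -87.2, 257.9]
tcp_rot: [-3.14, -0.046, -0.18]
contact_force: [1.4, 0.4, 0.6]
opening: 1.0
```

>>> {"method": "send_rows", "body": {
  "plan": [
    [[0,0.02,0],[0,-0.02,0],1],
    [[0,0.02,0],[0,-0.02,0],1],
    [[0,0.02,0],[0,-0.02,0],1],
    [[0,0.02,0],[0,-0.02,0],1],
    [[0,0.02,0],[0,-0.02,0],1]
  ]
}}

```text
clock: 8.9
eef_pos: [454.8, -106.1, 257.7]
tcp_rot: [-3.14, -0.026, -0.179]
contact_force: [-0.3, 1.2, 0.5]
opening: 1.004
```

```bash
python3 - <<'E'
from fit import *
mv([500,-252,72],dn_R(-0.178))
C=cam("wrist"); im=viewer.grab_frame("wrist"); np.save("w6.npy",im); np.savez("w6cam.npz",**C)
a=im[:,:,::-1].copy()
c0=np.array([500,-252,0.]);A=Rz(-0.178)
for z in (5,95):
    q=np.array([proj(C,c0+A@np.array([sx*29,sy*20,0])+[0,0,z])[0] for sx,sy in((1,1),(1,-1),(-1,-1),(-1,1))])
    if z==95: print(q.round(1))
    cv2.polylines(a,[q.round().astype(int)],True,(0,255,255),1)
cv2.imwrite("pics/w6.png",a)
E
```

```text
shift m [0.0658 0.1358 0.1843] turn [-0.002 -0.026 -0.001] | 8.9 [ 454.8 -106.1  257.7] [-0.3  1.2  0.5] 1.004
[[378.3 308.5]
 [374.9 342.8]
 [317.6 343.9]
 [318.9 309.4]]
```

View pics/w6.png

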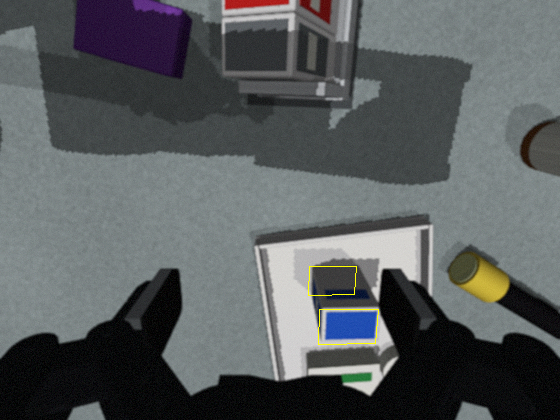

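```bash
python3 - <<'E'
from fit import *
C=dict(np.load("w6cam.npz")); im=np.load("w6.npy"); crop(im,280,240,120,120,5,"pics/w6c.png")
hsv=cv2.cvtColor(im,cv2.COLOR_RGB2HSV)
m=((hsv[...,0]>100)&(hsv[...,0]<125)&(hsv[...,1]>150)&(hsv[...,2]>140)).astype(np.uint8); m[:300]=0; m[:,:300]=0
ct=max(cv2.findContours(m,0,2)[0],key=cv2.contourArea); 
box=cv2.boxPoints(cv2.minAreaRect(ct))
w=np.array([onz(C,b,95) for b in box]); print(box,w.round(1),w.mean(0).round(1))
for i in range(2):
    d=w[i+1]-w[i]; print(np.linalg.norm(d),np.arctan2(d[1],d[0]))
E
```

```text
[[326. 312.]
 [375. 312.]
 [375. 338.]
 [326. 338.]] [[ 481.3 -231.4   95. ]
 [ 528.5 -240.7   95. ]
 [ 525.6 -271.    95. ]
 [ 477.2 -261.3   95. ]] [ 503.2 -251.1   95. ]
48.06044760669755 -0.19590654596271628
30.417783068525765 -1.6648474345462225
```

View pics/w6c.png

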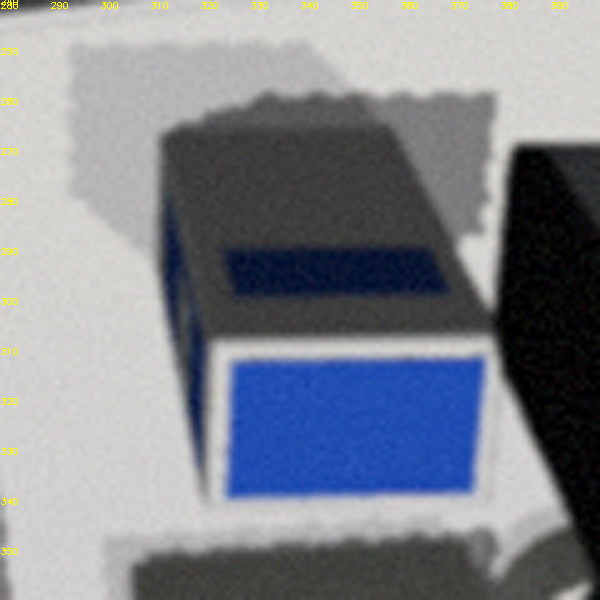

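This is the only blue cassette: white box, blue label at (351,326) in the tray. It's centred at about (502,-251.5) with yaw -0.18. Approaching from above.

```bash
python3 - <<'E'
from fit import *
mv([502,-251.5,170],dn_R(-0.183)); mv([502,-251.5,75],dn_R(-0.183))
E
```

```text
shift m [0.07   0.1351 0.0866] turn [-0.002 -0.026  0.005] | 8.95 [ 454.9 -105.9  257.9] [ 0.5 -0.8  0.2] 1.0
shift m [0.0675 0.1352 0.1815] turn [-0.002 -0.026  0.005] | 8.95 [ 454.9 -105.9  257.9] [ 0.5 -0.8  0.2] 1.0
```

>>> {"method": "send_rows", "body": {
  "plan": [
    [[0.02,0.04,0.01],[0,-0.026,0.005],1],
    [[0.04,0.08,0.03],[-0.002,-0.026,0.005],1],
    [[0.06,0.115,0.04],[-0.002,-0.026,0.005],1],
    [[0.07,0.1351,0.06],[-0.002,-0.026,0.005],1],
    [[0.07,0.1351,0.0866],[-0.002,-0.026,0.005],1]
  ]
}}

```text
clock: 9.37
eef_pos: [505.3, -255.8, 174.2]
tcp_rot: [3.138, -0.007, -0.184]
contact_force: [1.0, -0.2, 0.6]
opening: 1.0
```

```bash
python3 - <<'E'
from fit import *
mv([502,-251.5,75],dn_R(-0.183))
crop(viewer.grab_frame("wrist"),150,150,260,210,3,"pics/w7.png")
E
```

```text
shift m [-0.0046 -0.004   0.0961] turn [ 0.004 -0.007 -0.001] | 9.37 [ 505.3 -255.8  174.2] [ 1.  -0.2  0.6] 1.0
```

View pics/w7.png

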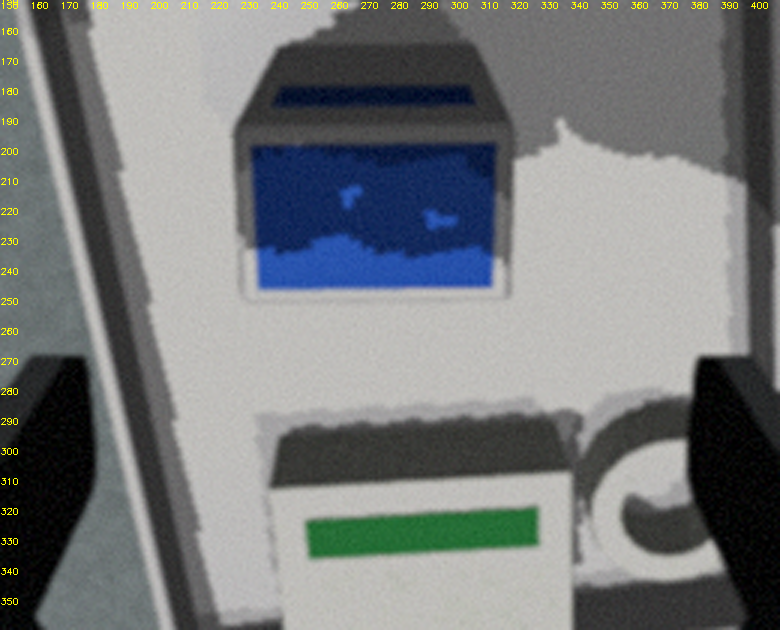

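```bash
python3 - <<'E'
from fit import *
C=cam("wrist"); w=np.array([onz(C,b,95) for b in [(229,191),(319.5,190.5),(320,248),(231,249)]]); print(w.round(1),w.mean(0).round(1))
for i in range(4):
    d=w[(i+1)%4]-w[i]; print(np.linalg.norm(d).round(1),np.arctan2(d[1],d[0]).round(3))
c=w.mean(0)
mv([c[0],c[1],75],dn_R(-0.183))
E
```

```text
[[ 475.5 -220.1   95. ]
 [ 528.  -229.5   95. ]
 [ 522.9 -266.1   95. ]
 [ 468.3 -256.7   95. ]] [ 498.7 -243.1   95. ]
53.4 -0.177
37.0 -1.711
55.4 2.972
37.3 1.376
shift m [-0.0037 -0.0082  0.0901] turn [-0.     0.003 -0.001] | 9.42 [ 501.1 -251.9  168.1] [-1.8  2.2 -4.6] 1.001
```

```bash
python3 - <<'E'
from fit import *
C=cam("wrist"); im=viewer.grab_frame("wrist"); s1=status.sense()['eef_pos']; print(s1)
np.save("w8.npy",im); np.savez("w8cam.npz",**C)
crop(im,200,150,160,120,5,"pics/w8.png")
a=cv2.imread("pics/w8.png")
c0=np.array([501.5,-251.5,95.]);A=Rz(-0.183)
q=np.array([proj(C,c0+A@np.array([sx*29,sy*20,0]))[0] for sx,sy in((1,1),(1,-1),(-1,-1),(-1,1))])
cv2.polylines(a,[(((q+.5-[200,150])*5)).round().astype(int)],True,(0,255,255),1); cv2.imwrite("pics/w8.png",a)
E
```

```text
[ 499.89643097 -250.29437829  169.66427481]
```

View pics/w8.png

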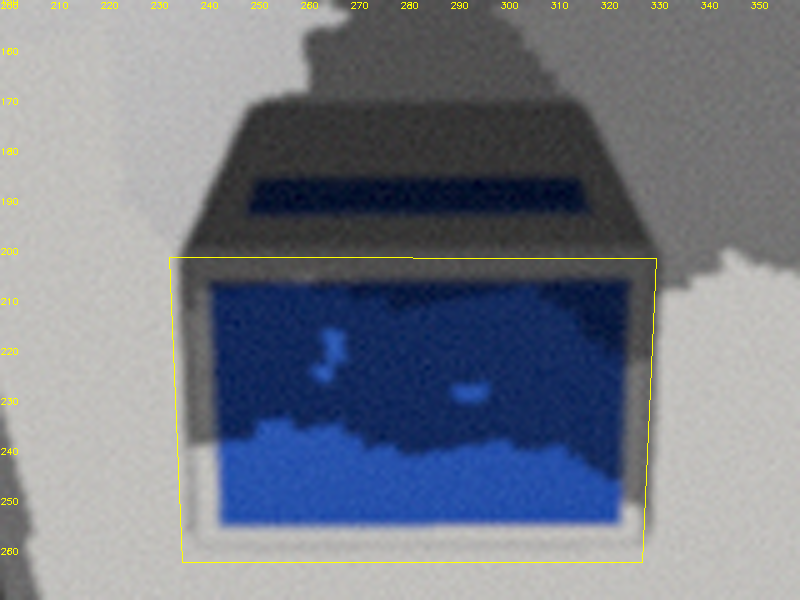

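The overlay matches the blue top face, within about 1 px. Descending now.

```bash
python3 - <<'E'
from fit import *
mv([502.2,-251.2,75],dn_R(-0.181))
E
```

```text
shift m [0.003  0.0006 0.0916] turn [-0.001  0.006 -0.003] | 9.47 [ 499.9 -250.3  169.7] [-0.7  0.6 -0.6] 1.001
```

>>> {"method": "send_rows", "body": {
  "plan": [
    [[0.002,0.0006,0.02],[0,0.004,-0.003],1],
    [[0.002,0.0006,0.045],[0,0.004,-0.003],1],
    [[0.002,0.0006,0.07],[0,0.004,-0.003],1],
    [[0.002,0.0006,0.0916],[0,0.004,-0.003],1],
    [[0.002,0.0006,0.0916],[0,0.004,-0.003],1]
  ],
  "squeeze": 40
}}

```text
clock: 9.88
eef_pos: [499.3, -248.4, 76.2]
tcp_rot: [-3.139, 0.007, -0.179]
contact_force: [-1.1, 0.9, -0.3]
opening: 1.002
```

```bash
python3 - <<'E'
from fit import *
mv([502.2,-251.2,75],dn_R(-0.181))
E
```

```text
shift m [ 0.0033  0.0023 -0.0018] turn [-0.003  0.007  0.002] | 9.88 [ 499.3 -248.4   76.2] [-1.1  0.9 -0.3] 1.002
```

>>> {"method": "send_rows", "body": {
  "plan": [
    [[0.003,0.002,-0.002],[-0.002,0.006,0],1],
    [[0.003,0.002,-0.002],[-0.002,0.006,0],1],
    [[0.003,0.002,-0.002],[-0.002,0.006,0],0.8],
    [[0.003,0.002,-0.002],[-0.002,0.006,0],-1],
    [[0.003,0.002,-0.002],[-0.002,0.006,0],-1]
  ],
  "squeeze": 40
}}

```text
clock: 10.3
eef_pos: [502.7, -251.1, 79.7]
tcp_rot: [-3.141, -0.001, -0.179]
contact_force: [-0.9, 0.9, 12.7]
opening: 0.676
```

>>> {"method": "send_rows", "body": {
  "plan": [
    [[0,0,0],[0,0,0],-1],
    [[0,0,0],[0,0,0],-1],
    [[0,0,0],[0,0,0],-1],
    [[0,0,0],[0,0,0],-1],
    [[0,0,0],[0,0,0],-1]
  ]
}}

```text
clock: 10.72
eef_pos: [502.7, -251.2, 79.8]
tcp_rot: [-3.141, -0.001, -0.179]
contact_force: [-0.5, 0.6, 1.4]
opening: 0.67
```

>>> {"method": "send_rows", "body": {
  "plan": [
    [[0,0,-0.015],[0,0,0],-1],
    [[0,0,-0.03],[0,0,0],-1],
    [[0,0,-0.06],[0,0,0],-1],
    [[0,0,-0.1],[0,0,0],-1],
    [[0,0,-0.14],[0,0,0],-1]
  ]
}}

```text
clock: 11.13
eef_pos: [501.5, -250.7, 220.1]
tcp_rot: [-3.14, 0.002, -0.179]
contact_force: [1.3, -0.6, -2.3]
opening: 0.674
```

```bash
python3 - <<'E'
from fit import *
mv(row_grasp(-26,190,0),row_R())
s=status.sense(); print(s['tcp_rot'],s['contact_force'])
cv2.imwrite("pics/w9.png",viewer.grab_frame("wrist")[:,:,::-1]);
crop(viewer.grab_frame("side"),270,100,100,120,5,"pics/s9.png")
E
```

```text
shift m [-0.1314 -0.3304  0.0104] turn [-0.007  0.492  0.023] | 11.13 [ 501.5 -250.7  220.1] [ 1.3 -0.6 -2.3] 0.674
[-3.14040318e+00  1.52599151e-03 -1.78835948e-01] [ 1.30718256 -0.55713147 -2.283296  ]
```

View pics/w9.png

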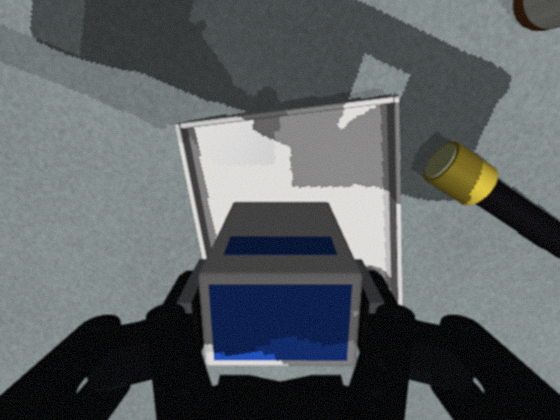

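View pics/s9.png

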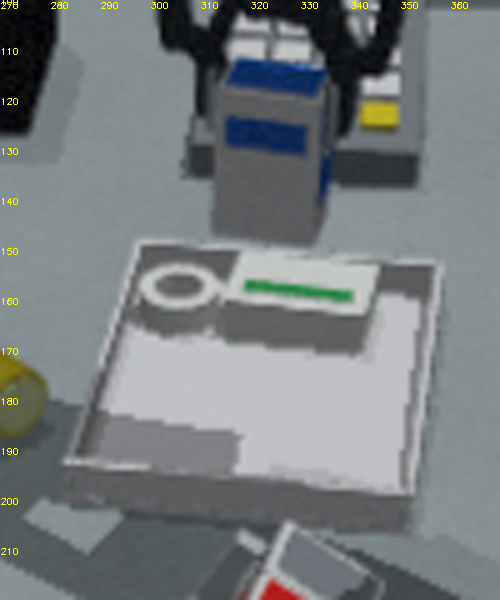

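Blue is held squarely (opening 0.674) and is clear of the tray; the tape and the box are undisturbed. Carrying it over the gap via a higher waypoint.

```bash
python3 - <<'E'
from fit import *
mv(row_grasp(-26,215,3),row_R())
E
```

```text
shift m [-0.145  -0.3319 -0.0102] turn [-0.003  0.479  0.024] | 11.23 [ 505.7 -252.8  226.1] [ 1.2 -1.  -1.9] 0.677
```

>>> {"method": "send_rows", "body": {
  "plan": [
    [[-0.005,-0.03,-0.03],[0,0.05,0],-1],
    [[-0.02,-0.06,-0.05],[0,0.12,0],-1],
    [[-0.04,-0.09,-0.06],[0,0.19,0],-1],
    [[-0.06,-0.13,-0.06],[0,0.25,0.01],-1],
    [[-0.08,-0.17,-0.06],[0,0.32,0.02],-1]
  ]
}}

```text
clock: 11.65
eef_pos: [457.4, -75.9, 284.6]
tcp_rot: [-3.139, -0.335, -0.201]
contact_force: [0.2, 0.4, -3.1]
opening: 0.676
```

```bash
python3 - <<'E'
from fit import *
mv(row_grasp(-26,215,3),row_R())
E
```

```text
shift m [-0.0826 -0.1649  0.0255] turn [-0.003  0.155  0.001] | 11.65 [457.4 -75.9 284.6] [ 0.2  0.4 -3.1] 0.676
```

>>> {"method": "send_rows", "body": {
  "plan": [
    [[-0.02,-0.035,0.0],[0,0.04,0],-1],
    [[-0.04,-0.07,0.0],[0,0.08,0],-1],
    [[-0.06,-0.105,0.005],[0,0.12,0],-1],
    [[-0.08,-0.14,0.015],[-0.003,0.155,0],-1],
    [[-0.083,-0.16,0.0255],[-0.003,0.155,0],-1]
  ]
}}

```text
clock: 12.07
eef_pos: [419.2, 81.3, 239.0]
tcp_rot: [3.14, -0.486, -0.201]
contact_force: [0.3, -1.3, -2.5]
opening: 0.673
```

```bash
python3 - <<'E'
from fit import *
mv(row_grasp(-26,190,3),row_R())
E
```

```text
shift m [-0.0032 -0.0185  0.0292] turn [0.001 0.004 0.001] | 12.07 [419.2  81.3 239. ] [ 0.3 -1.3 -2.5] 0.673
```

>>> {"method": "send_rows", "body": {
  "plan": [
    [[-0.003,-0.012,0.01],[0,0.003,0],-1],
    [[-0.003,-0.0185,0.02],[0,0.003,0],-1],
    [[-0.003,-0.0185,0.028],[0,0.003,0],-1],
    [[-0.003,-0.0185,0.028],[0,0.003,0],-1],
    [[-0.003,-0.0185,0.028],[0,0.003,0],-1]
  ]
}}

```text
clock: 12.48
eef_pos: [432.6, 96.5, 212.0]
tcp_rot: [3.138, -0.487, -0.201]
contact_force: [0.4, -0.5, -2.4]
opening: 0.675
```

```bash
python3 - <<'E'
from fit import *
mv(row_grasp(-26,120,3),row_R())
C=cam("wrist"); im=viewer.grab_frame("wrist"); cv2.imwrite("pics/w10.png",im[:,:,::-1])
crop(viewer.grab_frame("side"),250,140,120,150,4,"pics/s10.png")
T=cam("top"); im=viewer.grab_frame("top"); crop(im,150,160,150,110,5,"pics/t10.png")
E
```

```text
shift m [ 0.0007 -0.0011  0.0706] turn [0.003 0.003 0.001] | 12.48 [432.6  96.5 212. ] [ 0.4 -0.5 -2.4] 0.675
```

View pics/w10.png

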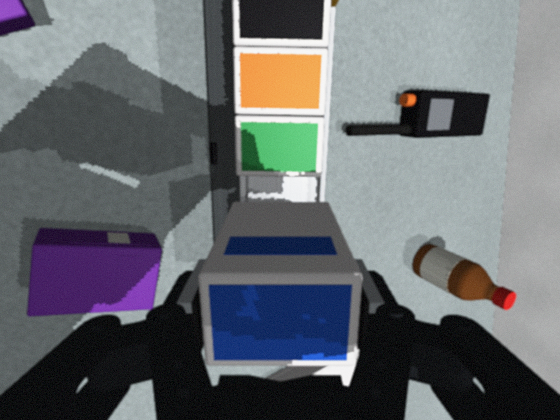

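View pics/s10.png

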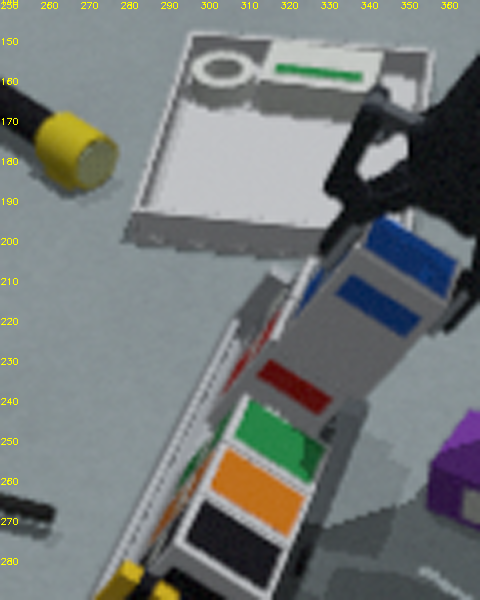

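View pics/t10.png

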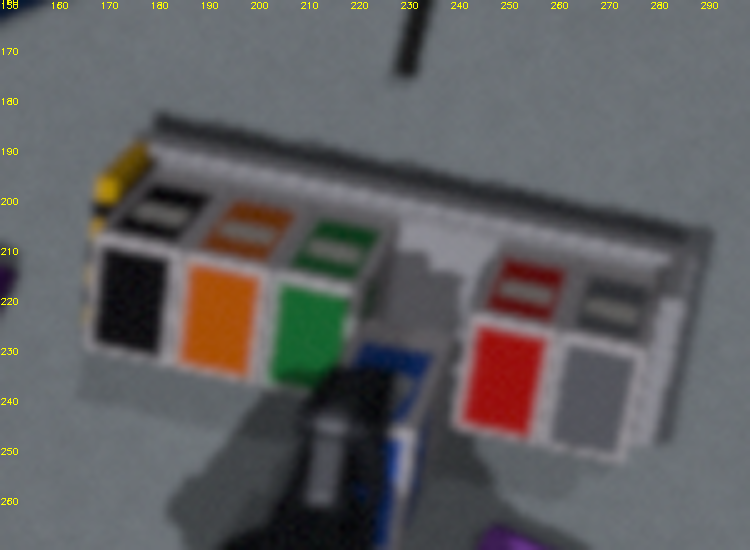

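```bash
python3 - <<'E'
from fit import *
s=status.sense(); R0=R.from_euler('xyz',s['tcp_rot']).as_matrix(); g=s['eef_pos']+3*R0[:,2]
print(s['eef_pos'])
A=Rz(P[2])@np.array([ex,ey,ez]).T; loc=A.T@(g-pt(P,(0,0,0))); print("grasp in slope frame",loc.round(1))
for n,x0,y0,w,h,f in(("top",150,160,150,110,5),("side",250,140,120,150,4)):
    C=cam(n); im=viewer.grab_frame(n); a=cv2.resize(im[y0:y0+h,x0:x0+w,::-1],None,fx=f,fy=f,interpolation=cv2.INTER_CUBIC)
    def ln(L,col):
        q=np.array([proj(C,pt(P,l))[0] for l in L]); q=((q+.5-[x0,y0])*f).round().astype(int); cv2.polylines(a,[q],True,col,1)
    x=loc[0]; y=loc[1]; z=loc[2]-72
    for zz in(z,z+90): ln([(x-29,y-20,zz),(x+29,y-20,zz),(x+29,y+20,zz),(x-29,y+20,zz)],(0,255,255))
    for yc in (19,-71): ln([(-29,yc-20,90),(29,yc-20,90),(29,yc+20,90),(-29,yc+20,90)],(255,0,255))
    cv2.imwrite(f"pics/o11{n}.png",a)
E
```

```text
[433.21234153  96.61285559 213.20702695]
grasp in slope frame [  3.6 -26.7 191.4]
```

View pics/o11top.png

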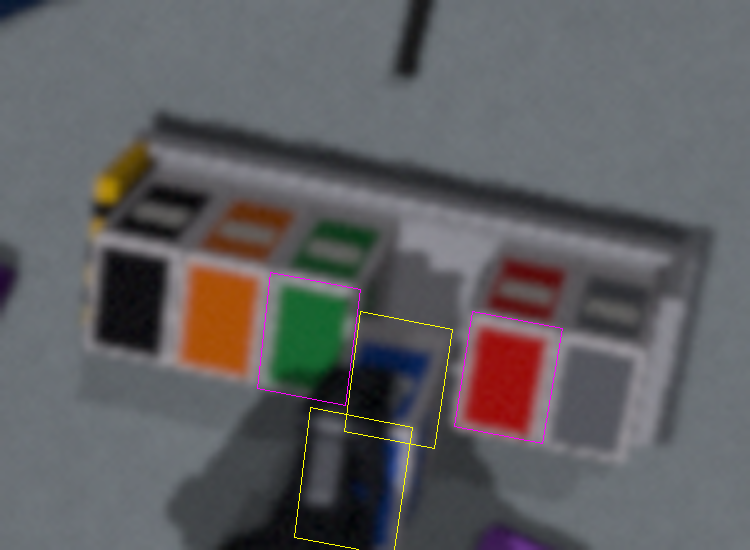

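View pics/o11side.png

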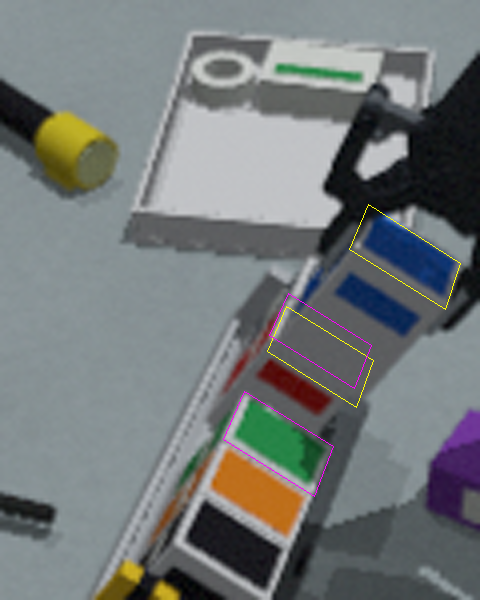

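The overlays agree with both pictures: the gap is centred at y≈-26 and the held cassette is at -26.7. Lowering it in stages.

```bash
python3 - <<'E'
from fit import *
mv(row_grasp(-26,140,3),row_R());mv(row_grasp(-26,85,3),row_R())
E
```

```text
shift m [-0.0007 -0.0005  0.0515] turn [ 0.001 -0.    -0.   ] | 12.73 [433.3  96.8 213.4] [-0.2  0.3 -3. ] 0.677
shift m [-0.0007 -0.0006  0.1065] turn [ 0.001 -0.    -0.   ] | 12.73 [433.3  96.8 213.4] [-0.2  0.3 -3. ] 0.677
```

>>> {"method": "send_rows", "body": {
  "plan": [
    [[0,-0.0005,0.012],[0,0,0],-1],
    [[0,-0.0005,0.026],[0,0,0],-1],
    [[0,-0.0005,0.04],[0,0,0],-1],
    [[0,-0.0005,0.05],[0,0,0],-1],
    [[0,-0.0005,0.06],[0,0,0],-1]
  ]
}}

```text
clock: 13.15
eef_pos: [461.5, 91.2, 160.4]
tcp_rot: [3.141, -0.491, -0.204]
contact_force: [0.4, 0.0, -2.1]
opening: 0.674
```

```bash
python3 - <<'E'
from fit import *
mv(row_grasp(-26,85,3),row_R())
cv2.imwrite("pics/w12.png",viewer.grab_frame("wrist")[:,:,::-1]); crop(viewer.grab_frame("top"),150,160,150,110,5,"pics/t12.png")
E
```

```text
shift m [-0.0012 -0.0003  0.0462] turn [ 0.001 -0.001 -0.001] | 13.15 [461.5  91.2 160.4] [ 0.4  0.  -2.1] 0.674
```

View pics/w12.png

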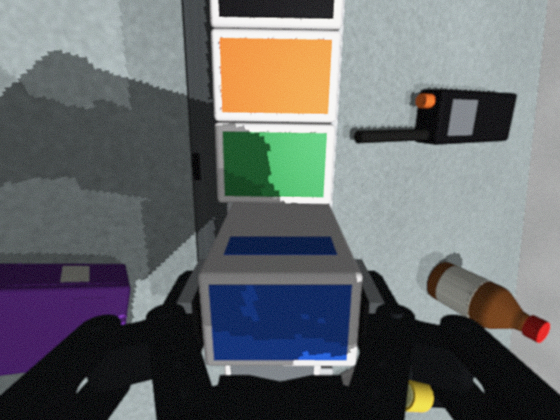

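View pics/t12.png

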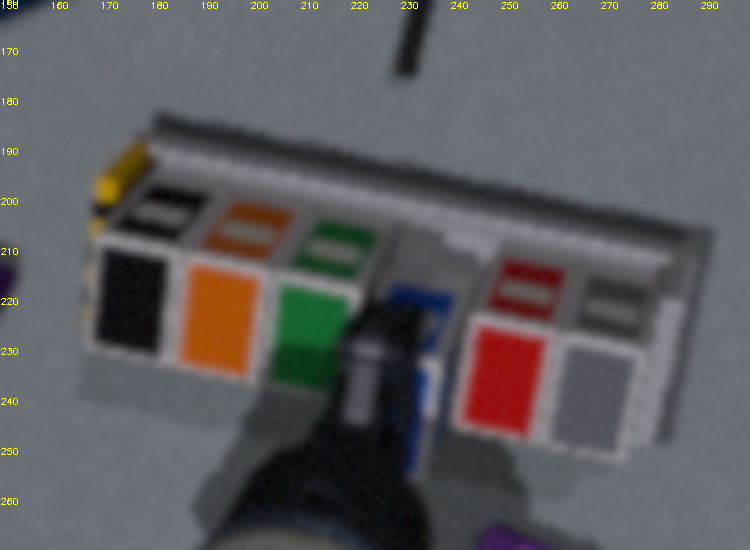

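Blue's underside is about at its neighbours' tops and lies within the gap, with green and red unmoved. Continuing.

>>> {"method": "send_rows", "body": {
  "plan": [
    [[-0.001,0,0.008],[0,0,0],-1],
    [[-0.001,0,0.016],[0,0,0],-1],
    [[-0.001,0,0.024],[0,0,0],-1],
    [[-0.001,0,0.03],[0,0,0],-1],
    [[-0.001,0,0.032],[0,0,0],-1]
  ]
}}

```text
clock: 13.67
eef_pos: [475.3, 87.9, 131.2]
tcp_rot: [3.14, -0.49, -0.204]
contact_force: [1.1, 0.1, -2.5]
opening: 0.673
```

```bash
python3 - <<'E'
from fit import *
mv(row_grasp(-26,75,2.5),row_R())
E
```

```text
shift m [-0.0004 -0.0009  0.0239] turn [ 0.002  0.    -0.001] | 13.67 [475.3  87.9 131.2] [ 1.1  0.1 -2.5] 0.673
```

>>> {"method": "send_rows", "body": {
  "plan": [
    [[0,-0.0005,0.005],[0,0,0],-1],
    [[0,-0.0005,0.01],[0,0,0],-1],
    [[0,-0.0005,0.015],[0,0,0],-1],
    [[0,-0.0005,0.019],[0,0,0],-1],
    [[0,-0.0005,0.02],[0,0,0],-1]
  ]
}}

```text
clock: 14.08
eef_pos: [484.9, 86.4, 114.0]
tcp_rot: [3.14, -0.49, -0.204]
contact_force: [-0.1, -0.7, -1.8]
opening: 0.67
```

```bash
python3 - <<'E'
from fit import *
mv(row_grasp(-26,72,2.5),row_R())
E
```

```text
shift m [-0.0009 -0.0004  0.0071] turn [ 0.002 -0.    -0.001] | 14.08 [484.9  86.4 114. ] [-0.1 -0.7 -1.8] 0.67
```

>>> {"method": "send_rows", "body": {
  "plan": [
    [[0,0,0.0015],[0,0,0],-1],
    [[0,0,0.003],[0,0,0],-1],
    [[0,0,0.0045],[0,0,0],-1],
    [[0,0,0.006],[0,0,0],-1],
    [[0,0,0.006],[0,0,0],-1]
  ]
}}

```text
clock: 14.5
eef_pos: [487.7, 85.8, 108.7]
tcp_rot: [3.14, -0.49, -0.204]
contact_force: [-0.6, 0.9, -3.2]
opening: 0.669
```

>>> {"method": "send_rows", "body": {
  "plan": [
    [[0,0,0.001],[0,0,0],-1],
    [[0,0,0.002],[0,0,0],-1],
    [[0,0,0.002],[0,0,0],-1],
    [[0,0,0.002],[0,0,0],-1],
    [[0,0,0.002],[0,0,0],-1]
  ]
}}

```text
clock: 14.92
eef_pos: [488.6, 85.7, 107.1]
tcp_rot: [3.14, -0.491, -0.204]
contact_force: [-3.9, 1.2, 5.5]
opening: 0.674
```

```bash
python3 - <<'E'
from fit import *
mv(row_grasp(-26,72,2.5),row_R())
E
```

```text
shift m [-0.001  -0.0003 -0.0008] turn [ 0.002 -0.001 -0.001] | 14.92 [488.6  85.7 107.1] [-3.9  1.2  5.5] 0.674
```

>>> {"method": "send_rows", "body": {
  "plan": [
    [[0,0,0.0015],[0,0,0],-1],
    [[0,0,0.0015],[0,0,0],-1],
    [[0,0,0.0015],[0,0,0],-1],
    [[0,0,0.0015],[0,0,0],-1],
    [[0,0,0.0015],[0,0,0],-1]
  ]
}}

```text
clock: 15.33
eef_pos: [489.2, 85.9, 106.9]
tcp_rot: [3.141, -0.492, -0.204]
contact_force: [-17.9, 3.9, 26.1]
opening: 0.673
```

```bash
python3 - <<'E'
from fit import *
mv(row_grasp(-26,72,2.5),row_R())
crop(viewer.grab_frame("side"),250,180,120,140,4,"pics/s13.png")
E
```

```text
shift m [-0.0013  0.0001 -0.0012] turn [ 0.001 -0.002 -0.001] | 15.33 [489.2  85.9 106.9] [-17.9   3.9  26.1] 0.673
```

View pics/s13.png

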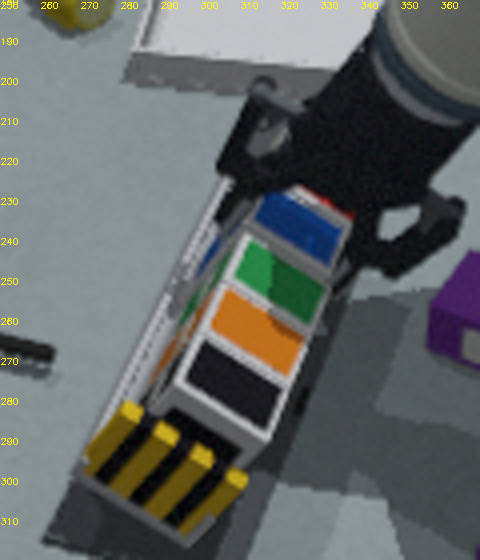

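Contact force rose to 26 N with no further travel, so blue is on the floor, its top level with green's (side view, (300,227)). Easing off and releasing.

>>> {"method": "send_rows", "body": {
  "plan": [
    [[-0.001,0,-0.0005],[0,0,0],-1],
    [[-0.001,0,-0.0008],[0,0,0],-1],
    [[-0.001,0,-0.0008],[0,0,0],0.8],
    [[-0.001,0,-0.0008],[0,0,0],1],
    [[-0.001,0,-0.0008],[0,0,0],1]
  ]
}}

```text
clock: 15.8
eef_pos: [488.3, 86.2, 107.2]
tcp_rot: [3.141, -0.493, -0.204]
contact_force: [-1.0, -0.2, -0.1]
opening: 0.997
```

>>> {"method": "send_rows", "body": {
  "plan": [
    [[0,0,0],[0,0,0],1],
    [[0,0,0],[0,0,0],1],
    [[0,0,0],[0,0,0],1],
    [[0,0,0],[0,0,0],1],
    [[0,0,0],[0,0,0],1]
  ]
}}

```text
clock: 16.22
eef_pos: [488.3, 86.2, 107.1]
tcp_rot: [3.141, -0.493, -0.204]
contact_force: [0.2, 0.1, -0.1]
opening: 0.999
```

```bash
python3 - <<'E'
from fit import *
mv(row_grasp(-111,71,0),row_R())
cv2.imwrite("pics/w14.png",viewer.grab_frame("wrist")[:,:,::-1])
E
```

```text
shift m [-0.003   0.0851  0.0005] turn [ 0.001 -0.003 -0.001] | 16.22 [488.3  86.2 107.1] [ 0.2  0.1 -0.1] 0.999
```

View pics/w14.png

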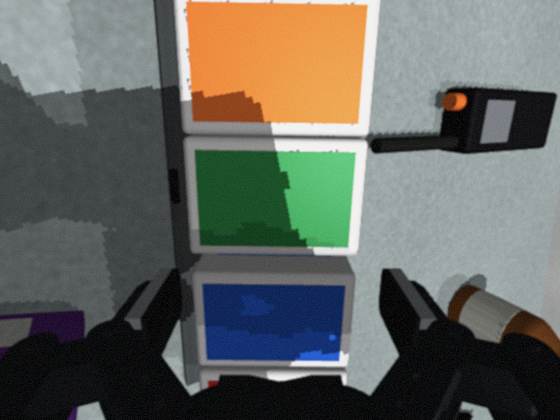

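Blue stands square between green (275,198) and red (its edge shows at row 380). Sliding over to grey to push the row together.

>>> {"method": "send_rows", "body": {
  "plan": [
    [[-0.001,0.02,0],[0,0,0],1],
    [[-0.002,0.04,0],[0,0,0],1],
    [[-0.003,0.06,0],[0,0,0],1],
    [[-0.003,0.08,0],[0,-0.002,0],1],
    [[-0.003,0.085,0],[0,-0.003,0],1]
  ],
  "squeeze": 25
}}

```text
clock: 16.68
eef_pos: [467.3, 1.6, 105.5]
tcp_rot: [3.14, -0.489, -0.205]
contact_force: [-0.9, 0.7, -0.6]
opening: 1.003
```

>>> {"method": "send_rows", "body": {
  "plan": [
    [[0,0.001,0],[0,0,0],1],
    [[0,0.001,0],[0,0,0],-1],
    [[0,0.001,0],[0,0,0],-1],
    [[0,0.001,0],[0,0,0],-1],
    [[0,0.001,0],[0,0,0],-1]
  ]
}}

```text
clock: 17.1
eef_pos: [467.4, 1.2, 105.7]
tcp_rot: [3.14, -0.489, -0.204]
contact_force: [-1.7, -1.0, 3.9]
opening: 0.677
```

```bash
python3 - <<'E'
from fit import *
mv(row_grasp(-111,71,0),row_R())
cv2.imwrite("pics/w15.png",viewer.grab_frame("wrist")[:,:,::-1])
E
```

```text
shift m [ 0.0005 -0.0023  0.0007] turn [ 0.002  0.001 -0.001] | 17.1 [467.4   1.2 105.7] [-1.7 -1.   3.9] 0.677
```

View pics/w15.png

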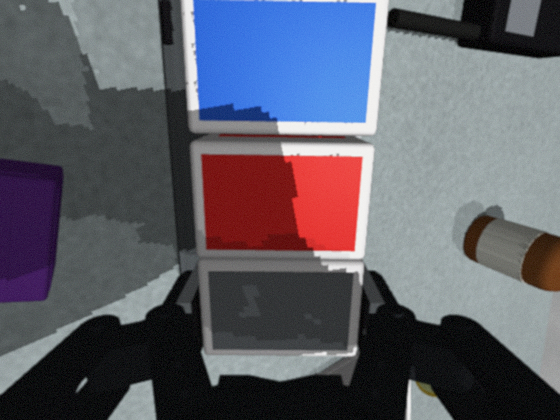

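Grey (280,305) is gripped, with red and blue ahead of it. I'll push about 10 mm towards the stripes.

>>> {"method": "send_rows", "body": {
  "plan": [
    [[0,-0.002,0],[0,0,0],-1],
    [[0,-0.004,0],[0,0,0],-1],
    [[0,-0.006,0],[0,0,0],-1],
    [[0,-0.008,0],[0,0,0],-1],
    [[0,-0.009,0],[0,0,0],-1]
  ]
}}

```text
clock: 17.57
eef_pos: [469.2, 9.9, 105.6]
tcp_rot: [3.139, -0.489, -0.204]
contact_force: [-0.6, -5.6, 3.7]
opening: 0.674
```

>>> {"method": "send_rows", "body": {
  "plan": [
    [[0,-0.001,0],[0,0,0],-1],
    [[0,-0.002,0],[0,0,0],-1],
    [[0,-0.003,0],[0,0,0],-1],
    [[0,-0.003,0],[0,0,0],-1],
    [[0,-0.003,0],[0,0,0],-1]
  ]
}}

```text
clock: 17.98
eef_pos: [469.3, 10.7, 105.6]
tcp_rot: [3.133, -0.489, -0.205]
contact_force: [-2.5, -16.0, 5.3]
opening: 0.678
```

```bash
python3 - <<'E'
from fit import *
mv(row_grasp(-111,71,0),row_R())
cv2.imwrite("pics/w16.png",viewer.grab_frame("wrist")[:,:,::-1])
E
```

```text
shift m [0.0006 0.0073 0.0008] turn [ 0.01   0.001 -0.002] | 17.98 [469.3  10.7 105.6] [ -2.5 -16.    5.3] 0.678
```

View pics/w16.png

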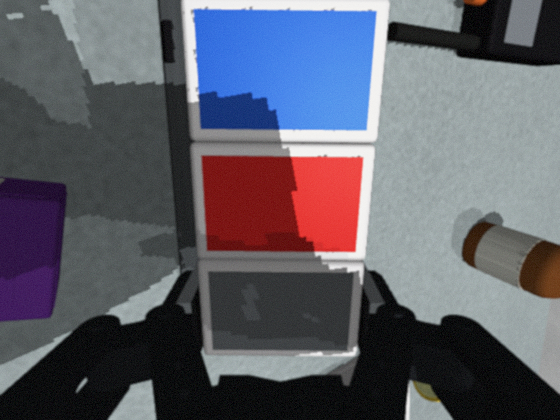

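Travel was 9.7 mm and then the force rose to 16 N. Blue, red and grey now touch. Easing off, opening and rising.

>>> {"method": "send_rows", "body": {
  "plan": [
    [[0,0,0],[0.006,0,0],-1],
    [[0,0,0],[0.006,0,0],-1],
    [[0,0,0],[0.006,0,0],0.8],
    [[0,0,0],[0.006,0,0],1],
    [[0,0,0],[0.006,0,0],1]
  ]
}}

```text
clock: 18.45
eef_pos: [469.4, 11.2, 105.6]
tcp_rot: [3.14, -0.489, -0.205]
contact_force: [0.4, 0.6, -0.5]
opening: 1.001
```

>>> {"method": "send_rows", "body": {
  "plan": [
    [[0,0,0],[0,0,0],1],
    [[0,0,-0.02],[0,0,0],1],
    [[0,0,-0.05],[0,0,0],1],
    [[0,0,-0.09],[0,0,0],1],
    [[0,0,-0.12],[0,0,0],1]
  ]
}}

```text
clock: 18.87
eef_pos: [426.3, 19.0, 189.3]
tcp_rot: [3.137, -0.487, -0.204]
contact_force: [1.4, -1.9, 0.6]
opening: 1.001
```

>>> {"method": "send_rows", "body": {
  "plan": [
    [[-0.03,0,-0.02],[0,0,0],1],
    [[-0.05,0,-0.04],[0,0,0],1],
    [[-0.05,0,-0.05],[0,0,0],1],
    [[-0.05,0,-0.05],[0,0,0],1],
    [[-0.05,0,-0.05],[0,0,0],1]
  ]
}}

```text
clock: 19.28
eef_pos: [361.0, 33.5, 210.9]
tcp_rot: [3.139, -0.49, -0.204]
contact_force: [0.8, 0.1, 0.5]
opening: 0.999
```

```bash
python3 - <<'E'
from fit import *
for n,x0,y0,w,h,f in(("top",150,160,150,110,5),("side",250,180,120,140,4),("wrist",0,0,560,420,1)):
    C=cam(n); im=viewer.grab_frame(n); 
    cv2.imwrite(f"pics/f_{n}_full.png",im[:,:,::-1])
    a=cv2.resize(im[y0:y0+h,x0:x0+w,::-1],None,fx=f,fy=f,interpolation=cv2.INTER_CUBIC)
    b=a.copy()
    for k in range(6):
        y=119-20-40*k
        q=np.array([proj(C,pt(P,l))[0] for l in [(-29,y-20,90),(29,y-20,90),(29,y+20,90),(-29,y+20,90)]]); q=((q+.5-[x0,y0])*f).round().astype(int); cv2.polylines(a,[q],True,(255,255,0),1)
    cv2.imwrite(f"pics/f_{n}.png",a)
    if n=="top": cv2.imwrite("pics/f_topraw.png",b)
s=status.sense(); print(s['contact_force'],s['clock'],s['opening'])
E
```

```text
[ 0.40197776  0.44358556 -0.30749377] 19.4333 0.9989310503824733
```

View pics/f_top.png

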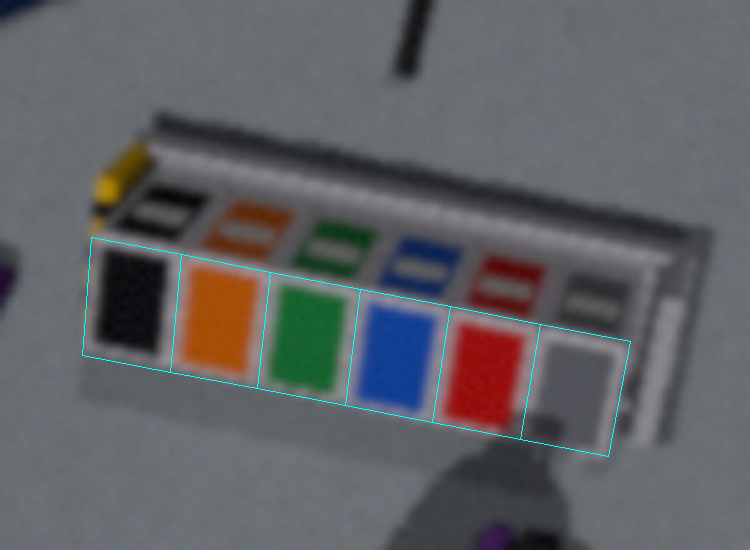

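View pics/f_side.png

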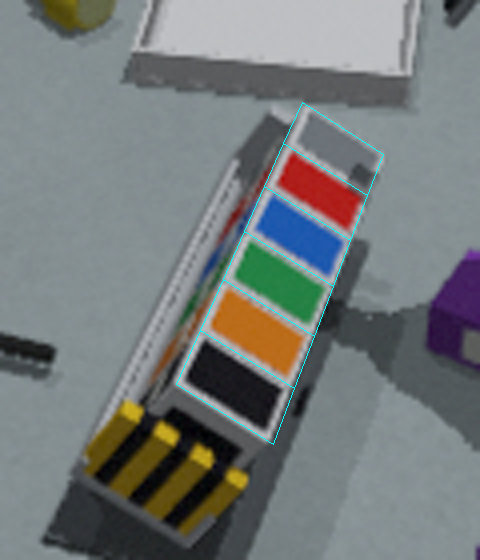

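View pics/f_wrist.png

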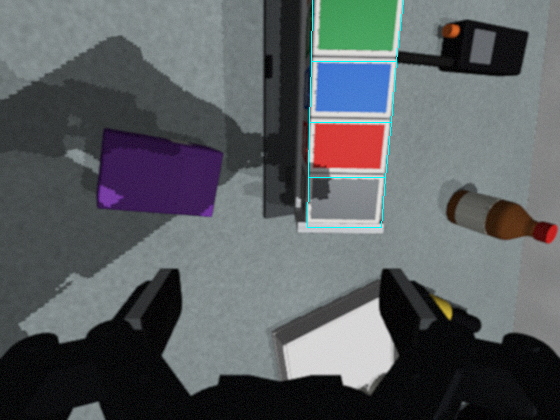

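View pics/f_top_full.png

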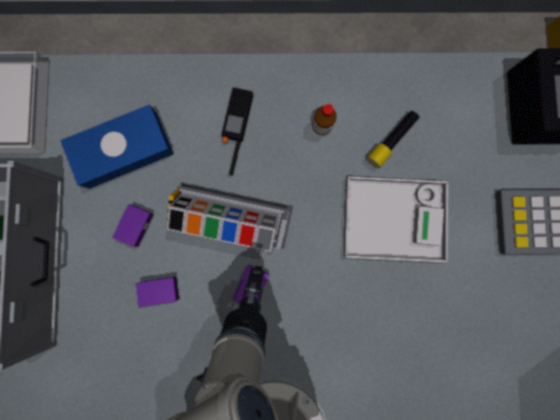

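The final pictures match the fitted outlines. The row reads black, orange, green, blue, red, grey with no gaps, all level and square against the striped plate. The bystanders are where they were and the gripper is clear.

```bash
python3 - <<'E'
from rig import job
print(job.sign_off())
E
```

```text
the job is handed in; nothing more can be done
None
```

The blue cassette is in the rack right beside the red one on its striped-end side, and I handed the job in at about 19.4 s of the 67 s allowed.

- **Making room:** I gripped green and slid it, orange and black 19 mm to the striped end. Then I slid red and grey 31 mm to the plain end, which left a gap of about 50 mm.
- **Blue cassette:** I lifted it from the tray and lowered it in, still gripped, until it stopped on the floor at about 26 N. Then I eased off and let go.
- **Closing up:** I slid grey and the row about 10 mm towards the stripes until it stopped firmly at about 16 N. Then I opened the fingers and withdrew.

**Last checks:** In the top, side and wrist pictures the row reads black, orange, green, blue, red, grey from the striped end. All six lie within about 1–2 mm of the closed-up outlines, level and square. The fingers were open with no contact force, and the bystanders and purple look-alikes looked unmoved. No check failed. The only mismatch was one wrist measurement of blue taken while the arm was still settling, which I repeated before gripping it.

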